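Sniff the tail-lamp seam, then unplug the lamp

TASK

Leak-check the tail lamp while it is still plugged: take the sniffer wand from its cradle and guide its tip slowly (about 2 cm/s, never hurried while at the lamp) along the whole pale sealing seam, from the end beside the steel screw boss to the other end, skimming just over it or barely touching, never pressing. Then lay the wand back in its cradle as it was, and free every plug in the lamp: grip its wing lightly, turn it anticlockwise until it comes free, lift it out and put it down in the grey tray. Leave everything else on the bench where it is.

Things in the scene. Friction and masses are not known exactly. Their poses are not given: they have to be found in the camera images.
- lamp: car tail lamp face down on a fixed aluminium plate (180 x 310 x 12). Origin: on the table under its middle; x to the far straight side, y to the wide end. Black flange, top 46 up. On it a socket block, top 67 up, spanning x -16 to 52, y -100 to 92; sockets at x 18, y 64, -4, -72, floor 52 up, cover slot 18 wide along x; some may be empty. Steel stud (screw boss) 10 high at x 72, y 112
- seam0 (a point): point 0 of 8 on the sealing seam, a pale thin bead on top of the black flange, straight from each point to the next (the start, at the wide end next to the steel screw boss); height 46
- seam1 (a point): point 1 of 8 on the sealing seam, a pale thin bead on top of the black flange, straight from each point to the next; height 46
- seam2 (a point): point 2 of 8 on the sealing seam, a pale thin bead on top of the black flange, straight from each point to the next; height 46
- seam3 (a point): point 3 of 8 on the sealing seam, a pale thin bead on top of the black flange, straight from each point to the next; height 46
- seam4 (a point): point 4 of 8 on the sealing seam, a pale thin bead on top of the black flange, straight from each point to the next; height 46
- seam5 (a point): point 5 of 8 on the sealing seam, a pale thin bead on top of the black flange, straight from each point to the next; height 46
- seam6 (a point): point 6 of 8 on the sealing seam, a pale thin bead on top of the black flange, straight from each point to the next; height 46
- seam7 (a point): point 7 of 8 on the sealing seam, a pale thin bead on top of the black flange, straight from each point to the next (the finish, at the narrow end); height 46
- plug0: grey bayonet plug in the socket at y 64, may be absent. Origin: centre of underside. Foot bar 36 (x) x 12 x 6 high under the cover, rubber disc 30 across at 16.5 to 19.5, wing grip 34 (x) x 14 (y) at 19.5 to 46.5. Starts 0.85 to 1.35 rad clockwise; turned anticlockwise (from above) till its x lies along the lamp's x (stop 0.13 rad beyond) it lifts out. Cracks above 45 N a side: grip at 20 to 30 N
- plug1: grey bayonet plug in the socket at y -4, may be absent. Origin: centre of underside. Foot bar 36 (x) x 12 x 6 high under the cover, rubber disc 30 across at 16.5 to 19.5, wing grip 34 (x) x 14 (y) at 19.5 to 46.5. Starts 0.85 to 1.35 rad clockwise; turned anticlockwise (from above) till its x lies along the lamp's x (stop 0.13 rad beyond) it lifts out. Cracks above 45 N a side: grip at 20 to 30 N
- plug2: grey bayonet plug in the socket at y -72, may be absent. Origin: centre of underside. Foot bar 36 (x) x 12 x 6 high under the cover, rubber disc 30 across at 16.5 to 19.5, wing grip 34 (x) x 14 (y) at 19.5 to 46.5. Starts 0.85 to 1.35 rad clockwise; turned anticlockwise (from above) till its x lies along the lamp's x (stop 0.13 rad beyond) it lifts out. Cracks above 45 N a side: grip at 20 to 30 N
- wand: leak-sniffer wand, about 120 g: black box handle 105 x 24 (y) x 26 high, lying level; origin at the underside of the handle near its middle (handle spans x -55 to 50, z 0 to 26); at the +x end a steel nozzle bends straight down. Grip the handle from above at its origin, across y. Starts lying in the cradle
- tip (a point): tip of the wand's nozzle (at 65, 0, -75 in the wand's frame), 6 across
- cradle: fixed metal cradle, base 130 x 100; origin under its centre. Uprights 12 thick at x -38 and +38, 56 wide, 90 high, each with two flared lips (30 to 40 apart, to 106 high) between which the handle lies, underside 90 above the table, wand origin over cradle origin, nozzle to the cradle's +x. Between the uprights 64 free for the fingers
- tray: loose grey open tray 150 x 150, 35 high, walls 5, floor 5 thick, 0.6 kg; origin at the centre of its underside
- mouse: bystander: black computer mouse, 105 x 60 x 30 mm; origin at the centre of its underside
- module_a: bystander: small aluminium module with a blue face, 55 x 35 x 18 mm; origin at the centre of its underside
- module_b: bystander: second such module, 55 x 35 x 18 mm; origin at the centre of its underside
- carton: bystander: small cardboard carton, 90 x 70 x 35 mm; origin at the centre of its underside
- tape_roll: bystander: roll of tape lying flat, 90 across, 24 high mm; origin at the centre of its underside
- adaptor: bystander: black mains adaptor, 85 x 50 x 32 mm; origin at the centre of its underside
- lens_shell: bystander: spare black lamp shell with a red insert, about 150 x 60 x 27 mm; origin at the centre of its underside
There are look-alikes about, which are no part of the job. What is shaped like the wand but pink is not meant. What is shaped like the plug1 but red is not meant.

How it is judged:
By the outcome, as a careful person would: the job done as asked, in the order asked, and still so for the second after the job is handed in, with the robot touching nothing.
Of plug0, plug1, plug2 only 2 to 3 are there at a start; the rules pass over those that are not, and their reading is None.
At some moment in a run one of tray may be knocked a few centimetres aside while the robot is not near it.
It also fails if it takes over 210 s, if anything falls off the work surface, if the arm or the gripper's body presses on something with over 40 N, if the wrist force passes 120 N, or if a joint passes its speed limit or range.

ROBOT

A 6-joint arm with a two-finger parallel gripper is mounted at the origin on the work surface. World frame = base frame: x ahead of the robot, y to its left, z up, the work surface at z = 0. Lengths are in m, angles in rad, forces in N, time in s.
With the tool pointing down it reaches from about 0.325 to 0.75 m from the base axis. Payload 7.6 kg.
Tool frame: the origin (TCP) lies at the very end of the fingers, on their centre line; the grasp point (between the pads) lies 19 mm behind it; z points along the fingers, y is the line along which they close (so a half turn about z gives the same grasp; the last joint's range is limited). The gripper opens to 85 mm and grips with 20 to 120 N. Pads are 22 mm wide; open, the fingers measure 114 mm over their backs; the gripper's body (76 mm by 85 mm) begins 54 mm behind the grasp point. The pads swing forward as they close: fully open they stand 13 mm farther back than shut.
Start: joints at [-1.385, 0.052, 1.401, -0, 1.689, -0.07], TCP at [0.133, -0.508, 0.231] pointing down, gripper open.
Joint ranges: [-2.9, 2.9], [-0.91, 2.17], [0.12, 2.37], [-1.06, 4.2], [0.26, 2.73], [-2.93, 2.93]. Speed limits (rad/s): [2.57, 2.57, 3.01, 3.14, 3.14, 3.14].

INTERFACE

Orientations are given as a rotation vector (axis times angle).
In Python, from rig import robot gives the robot as it stands. The module is installed in compiled form; this text tells all that it offers.
- The arm moves only by the shell command python3 -m creep 'ROWS' [OPENING]. ROWS is JSON, a list of rows, each a list of 4 numbers: the shift along the world's x, y, z in cm, then the turn about the world's z in rad. In form: [[dx, dy, dz, yaw], ...]. A call has exactly 5 rows; each row is the pose to reach, as a shift and turn from the pose commanded when the call began; what a row does not reach only later rows make up. A row lasts 1/10 s, in which the tool goes at most 50 mm and 8.59 degrees, less where a joint would pass 70% of its speed; a pose out of reach is approached as far as the arm can. A call with a gripper value outside its range is refused whole. OPENING is the opening, from 0 (shut) to 1 (fully open), set as the call begins (- or left out, the last holds). The fingers move at their own pace and stop on an object; the grip force is fixed at half the most. Time passes only in rows, so rows that repeat a pose let the fingers close, or fill a call up. It gives the time, the measured TCP pose, the force, the opening and the grip force at its end, in the units of the state.
- robot.get_state(): the state, without advancing time (a new reading comes with each control period).
- robot.capture(name): name is "scene" or "top" or "wrist"; returns a dict with "pixels" (400x640x3 uint8, red, green, blue), "camera_matrix" (3x3 intrinsics, pixels), "rvec" (rotation vector, rad) and "tvec" (3), from world to camera coordinates, as OpenCV has them. Camera axes: x right, y down, z forward; pixel columns grow to the right and rows downward; lengths in m; the calibration is good to about 2 mm. A picture is of the moment at which its call begins. There is no depth.
- robot.close_job(): hands the job in; it is judged then, once.
The state is a dict: "time": time; "joint_positions": joint angles; "joint_velocities": joint speeds; "tau": joint torques, N m; "position": TCP position; "orientation": TCP orientation; "force": force on the tool from outside, world axes, zero at the start; "ft_torque": the same for the moment, N m; "finger_gap": finger opening in m; "finger_force": force on a finger pad.
Only numpy, scipy, OpenCV 4.12 (cv2) and the standard library are available. Lean on these libraries where they do the work, as an engineer would, in place of code of your own. Each camera call takes 0.05 s, during which the arm holds its last target. There are 200 camera calls.

## Working session

There is one attempt and no reset: what is moved stays moved. The work goes in short steps, Python scripts to look and compute and a shell command to move; the robot and the scene stay as the last step left them, time stands still between calls to the robot, and variables do not carry over. Pictures are saved under pics/ and viewed, at most 14 in all, crops included, and the job is handed in when it is done.

```bash
mkdir -p pics; ls
cat > h.py <<'E'
import numpy as np, cv2
from rig import robot
def snap(cam,name):
    c=robot.capture(cam); cv2.imwrite(f'pics/{name}.png',c['pixels'][:,:,::-1])
    np.savez(f'pics/{name}.npz',**{k:np.asarray(c[k]) for k in c}); return c
def load(name): return dict(np.load(f'pics/{name}.npz'))
def proj(c,P):
    return cv2.projectPoints(np.array(P,float).reshape(-1,3),c['rvec'],c['tvec'],c['camera_matrix'],None)[0].reshape(-1,2)
def back(c,uv,z):
    R=cv2.Rodrigues(np.array(c['rvec'],float))[0];t=np.array(c['tvec'],float).ravel();o=-R.T@t
    uv=np.array(uv,float).reshape(-1,2);d=np.c_[uv,np.ones(len(uv))]@np.linalg.inv(c['camera_matrix']).T@R
    s=(np.broadcast_to(z,len(uv))-o[2])/d[:,2];return o+d*s[:,None]
def crop(name,x0,y0,x1,y1,k,out):
    im=cv2.imread(f'pics/{name}.png')[y0:y1,x0:x1];cv2.imwrite(f'pics/{out}.png',cv2.resize(im,None,fx=k,fy=k,interpolation=cv2.INTER_CUBIC))
E
python3 - <<'E'
from h import *
print(robot.get_state())
for n in('scene','top','wrist'):
    c=snap(n,n); print(n,c['camera_matrix'].tolist(),c['rvec'],c['tvec'])
E
```

```text
pics
{'time': 0.0, 'joint_positions': array([-1.38530499e+00,  5.28044259e-02,  1.40172834e+00, -2.15642692e-05,
        1.68859438e+00, -7.02865561e-02]), 'joint_velocities': array([ 0.00052254,  0.00112476,  0.00084547, -0.00154443,  0.00021951,
        0.00030087]), 'tau': array([-3.72606537e-04, -3.81670654e+01, -3.60187411e+01, -9.17770990e-05,
        6.29024900e-03,  8.88573108e-07]), 'position': array([ 0.13279153, -0.50761738,  0.23048753]), 'orientation': array([-3.11441865e+00, -4.00481502e-01,  1.72268334e-04]), 'force': array([-0.28074655, -0.32031531, -0.04204167]), 'ft_torque': array([-0.02948669,  0.02205299, -0.04873993]), 'finger_force': 0.0, 'finger_gap': 0.08547169778233375}
scene [[492.79681566410017, 0.0, 310.2269400826497], [0.0, 492.79681566410017, 199.51947194053972], [0.0, 0.0, 1.0]] [ 2.18973677  1.16912907 -0.45584508] [-0.37191739 -0.2647078   1.72545589]
top [[436.8503270690855, 0.0, 320.23932758199413], [0.0, 436.8503270690855, 197.39189952654846], [0.0, 0.0, 1.0]] [ 2.1874405  -2.17351078  0.04859831] [0.09786758 0.60760088 1.42254908]
wrist [[293.8758468079387, 0.0, 315.3431126945855], [0.0, 293.8758468079387, 200.31741938177854], [0.0, 0.0, 1.0]] [-2.29296445  1.77028032  0.2664776 ] [-0.52463055 -0.03733176  0.37958892]
```

View pics/top.png

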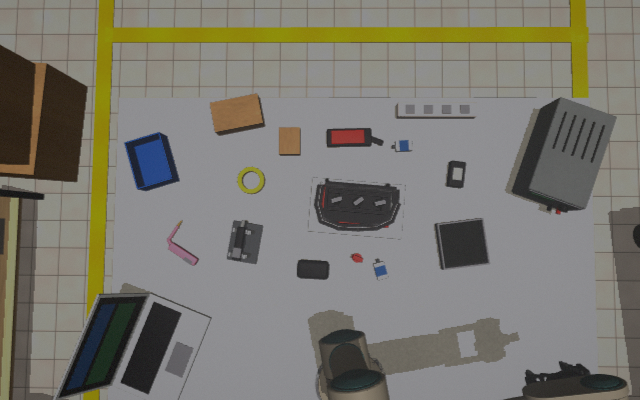

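View pics/scene.png

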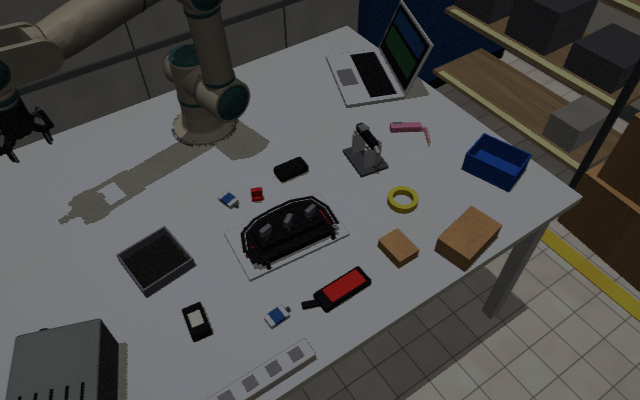

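Run:
```python
from h import *
t=load('top'); w=load('wrist')
crop('top',225,170,410,250,4,'c1')
R=cv2.Rodrigues(w['rvec'])[0]; print('wristcam',-R.T@w['tvec'],R[2])
for n,uv,z in(('lampplate',(358,208),.012),('cradle',(244,242),0.09),('tray',(462,243),.03),('socket',[(336,201),(358,201),(380,203)],.09)): print(n,back(t,uv,z).round(3))
```

```text
wristcam [ 0.20537499 -0.48944272  0.37280767] [-0.28270072 -0.07165636 -0.95652792]
lampplate [[ 0.573 -0.023  0.012]]
cradle [[0.461 0.338 0.09 ]]
tray [[ 0.461 -0.359  0.03 ]]
socket [[ 0.591  0.051  0.09 ]
 [ 0.592 -0.018  0.09 ]
 [ 0.586 -0.087  0.09 ]]
```

View pics/c1.png

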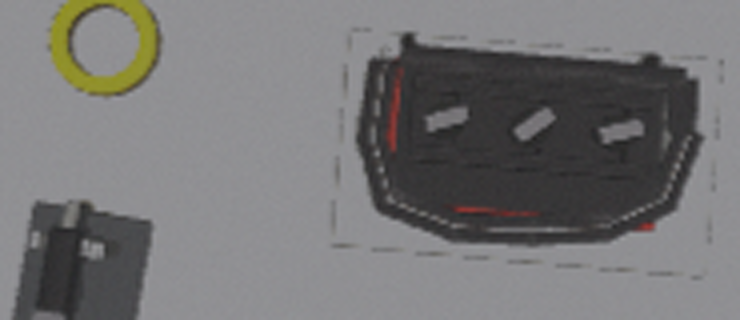

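```bash
python3 -m creep '[[2.5,3.2,0.5,-0.1],[5,6.5,1,-0.2],[7.5,9.8,1,-0.3],[10,13,1.5,-0.4],[12,16.3,2,-0.4]]'
python3 -m creep '[[2.5,3.2,0,0],[5,6.5,0,0],[7.5,9.8,0,0],[10,13,0,0],[12,16.3,0,0]]'
python3 -m creep '[[2.5,3.2,0,0],[5,6.5,0,0],[7.5,9.8,0,0],[10,13,0,0],[12,16.3,0,0]]'
python3 -m creep '[[0,0,0,0],[0,0,0,0],[0,0,0,0],[0,0,0,0],[0,0,0,0]]'
python3 - <<'E'
from h import *
c=snap('wrist','w1'); print(robot.get_state()['joint_positions'].round(2))
E
```

```text
time: 0.65
position: [0.2536, -0.3434, 0.2511]
orientation: [-3.133, 0.231, 0.0]
force: [0.2, 0.1, 0.4]
finger_gap: 0.0856
finger_force: 0.0
time: 1.15
position: [0.3736, -0.1804, 0.2511]
orientation: [-3.133, 0.226, 0.0]
force: [0.1, -0.5, -0.1]
finger_gap: 0.085
finger_force: 0.0
time: 1.65
position: [0.4937, -0.0173, 0.2509]
orientation: [3.133, -0.226, -0.001]
force: [1.0, -0.2, -0.1]
finger_gap: 0.0852
finger_force: 0.0
time: 2.15
position: [0.4926, -0.0198, 0.2515]
orientation: [3.133, -0.229, 0.001]
force: [-0.1, 0.3, 0.4]
finger_gap: 0.0857
finger_force: 0.0
[-0.11 -0.04  1.46 -0.    1.73  1.6 ]
```

View pics/w1.png

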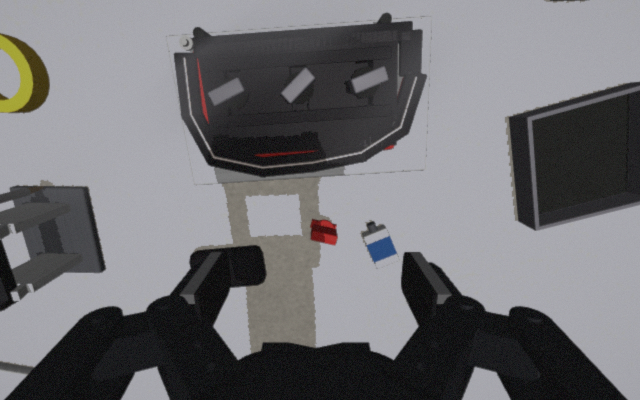

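```bash
python3 -c "
from h import *
crop('w1',165,12,435,187,2.96,'c2')"
```

```text
(no output)
```

View pics/c2.png

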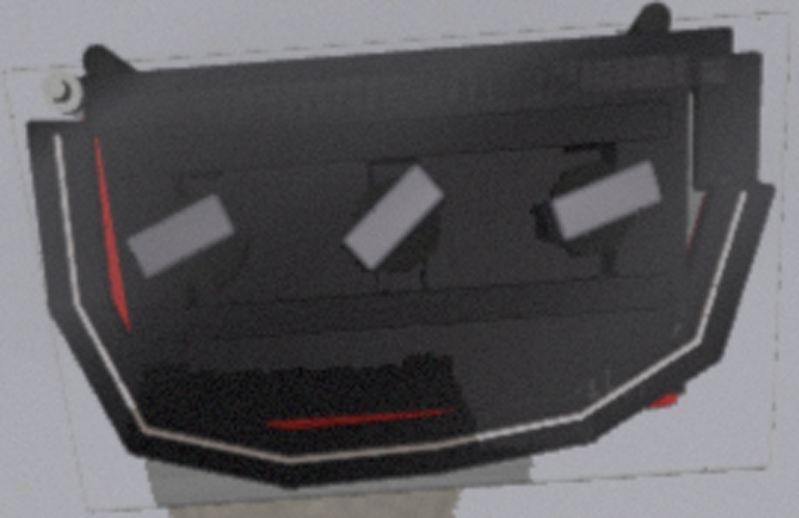

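```bash
cat > seam.py <<'E'
from h import *
from scipy.ndimage import map_coordinates
def refine(img,V,inset=4,half=3):
    g=img.astype(float).min(2); L=[]
    for a,b in zip(V[:-1],V[1:]):
        d=(b-a)/np.linalg.norm(b-a); n=np.array([-d[1],d[0]]); s=np.arange(inset,np.linalg.norm(b-a)-inset,.5); o=np.arange(-half,half+.01,.25)
        P=a+s[:,None,None]*d+o[None,:,None]*n
        q=map_coordinates(g,[P[...,1],P[...,0]],order=1); q=np.clip(q-np.percentile(q,60,axis=1)[:,None],0,None)
        off=(q*o).sum(1)/np.maximum(q.sum(1),1e-6); pts=a+s[:,None]*d+off[:,None]*n
        l=cv2.fitLine(pts.astype(np.float32),cv2.DIST_HUBER,0,.01,.01).ravel(); L.append((l[2:],l[:2]))
    W=V.copy()
    for i in range(1,len(V)-1):
        (p,d),(q,e)=L[i-1],L[i]; t=np.linalg.solve(np.c_[d,-e],q-p); W[i]=p+t[0]*d
    for i,(p,d) in((0,L[0]),(-1,L[-1])): W[i]=p+d*np.dot(V[i]-p,d)
    return W
E
python3 - <<'E'
from seam import *
c=load('w1'); k=2.96
V=(np.array([(57,136),(78,303),(146,430),(291,461),(475,438),(582,416),(697,341),(744,192)])+.5)/k-.5+[165,12]
W=refine(c['pixels'],V); print(V.round(1).tolist()); print(W.round(1).tolist())
np.set_printoptions(suppress=True)
for X in(V,W): print(back(c,X,.046).round(4)[:,:2].tolist())
P=back(c,W,.046); np.save('seam_w1.npy',P)
pl=(np.array([(5,70),(789,12),(768,465),(88,512)])+.5)/k-.5+[165,12]
q=back(c,pl,.012)[:,:2]; print('plate',q.round(4).tolist(),[np.linalg.norm(q[i]-q[i-1]).round(4) for i in range(4)],q.mean(0))
print('boss',back(c,np.array((59,88))/k+[165,12],.056))
wg=(np.array([(181,236),(393,217),(607,200)])+.5)/k-.5+[165,12]
print('wings',back(c,wg,.0985).round(4))
# residual of W[4] from 3-5 line
a,b=P[3,:2],P[5,:2];d=(b-a)/np.linalg.norm(b-a);print('p4 dev',np.cross(d,P[4,:2]-a))
E
```

```text
[[183.9, 57.6], [191.0, 114.0], [214.0, 156.9], [263.0, 167.4], [325.1, 159.6], [361.3, 152.2], [400.1, 126.9], [416.0, 76.5]]
[[183.8, 57.6], [190.4, 114.1], [213.5, 156.9], [262.1, 167.1], [312.2, 162.1], [360.6, 152.2], [400.3, 126.8], [415.9, 76.5]]
[[0.6415, 0.1015], [0.5837, 0.1096], [0.5324, 0.0957], [0.5116, 0.0407], [0.5101, -0.0341], [0.5126, -0.0775], [0.535, -0.1245], [0.5861, -0.1451]]
[[0.6415, 0.1017], [0.5837, 0.1103], [0.5325, 0.0962], [0.5121, 0.0416], [0.5094, -0.0184], [0.5127, -0.0767], [0.535, -0.1247], [0.5862, -0.145]]
plate [[0.6747, 0.1282], [0.65, -0.1764], [0.4737, -0.1616], [0.4967, 0.1431]] [np.float64(0.1786), np.float64(0.3055), np.float64(0.1769), np.float64(0.3055)] [ 0.57375977 -0.01666812]
boss [[0.65370478 0.0925734  0.056     ]]
wings [[ 0.5963  0.0503  0.0985]
 [ 0.592  -0.0175  0.0985]
 [ 0.5871 -0.0851  0.0985]]
p4 dev -0.0029700663085680794<stdin>:14: DeprecationWarning: Arrays of 2-dimensional vectors are deprecated. Use arrays of 3-dimensional vectors instead. (deprecated in NumPy 2.0)
```

```bash
python3 -m creep '[[-0.7,4,0,0],[-1.5,8,0,0],[-2,12,0,0],[-2,12,0,0],[-2,12,0,0]]' | head -2
python3 -c "
from h import *
snap('wrist','w2')"
python3 -m creep '[[-1.6,4.6,0,0],[-3.2,9.2,0,0],[-4.8,13.8,0,0],[-6.4,18.4,0,0],[-8,23,0,0]]' | head -2
python3 -m creep '[[0,0,0,0],[0,0,0,0],[0,0,0,0],[0,0,0,0],[0,0,0,0]]' |head -2
python3 - <<'E'
from h import *
snap('wrist','w3')
from seam import refine
c=load('w2'); V=proj(c,np.load('seam_w1.npy')); V[4]=(V[3]+V[5])/2+[0,1]
W=refine(c['pixels'],V); P=back(c,W,.046); print((P-np.load('seam_w1.npy'))[:,:2].round(4)*1000); np.save('seam_w2.npy',P)
print(V.round(1).tolist())
E
```

```text
time: 2.7
position: [0.4728, 0.1012, 0.2515]
time: 3.25
position: [0.393, 0.3315, 0.2515]
time: 3.75
position: [0.3936, 0.33, 0.2515]
[[-0.  -0.2]
 [ 0.3 -0.1]
 [-0.1 -0. ]
 [-0.1  0.1]
 [-0.1  0.4]
 [ 0.   0.1]
 [-0.   0. ]
 [ 0.   0.1]]
[[291.7, 18.2], [292.7, 78.7], [312.1, 124.4], [361.3, 135.5], [412.9, 128.7], [464.5, 119.9], [508.3, 92.9], [530.0, 39.2]]
```

View pics/w3.png

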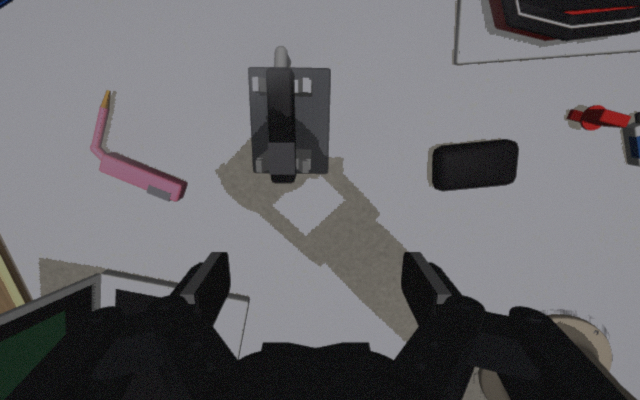

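```bash
python3 -c "
from h import *
crop('w3',235,35,345,195,3.7,'c3')"
```

```text
(no output)
```

View pics/c3.png

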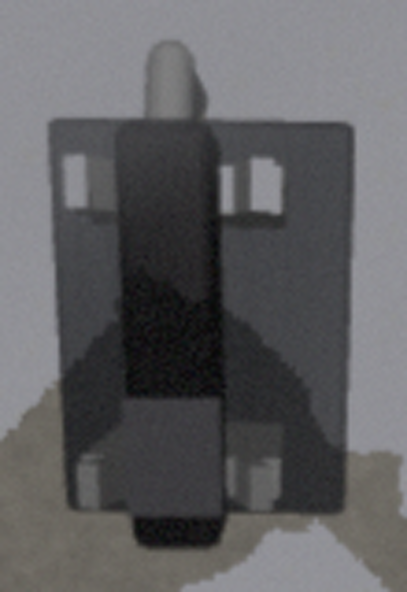

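Run:
```python
from h import *
np.set_printoptions(suppress=True,precision=4)
c=load('w3'); f=lambda p:(np.array(p,float)+.5)/3.7-.5+[235,35]
h=back(c,f([(115,122),(219,124),(222,547),(133,545)]),.116)[:,:2]; print('handle',h.tolist())
fr,bk=(h[0]+h[1])/2,(h[2]+h[3])/2; d=fr-bk; print(np.linalg.norm(h[0]-h[1]),np.linalg.norm(h[2]-h[3]),np.linalg.norm(d),'yaw',np.arctan2(d[1],d[0]),'origin',bk+d*55/105)
for z in(.0,.008,.012):
  b=back(c,f([(48,121),(354,124),(343,515),(70,511)]),z)[:,:2]; d=(b[0]+b[1]-b[2]-b[3])/2
  print(z,b.mean(0),np.linalg.norm(b-np.roll(b,1,0),axis=1),np.arctan2(d[1],d[0]))
l=back(c,f([(64,157),(283,160),(282,504),(80,506)]),.106)[:,:2];print('lips',l.tolist(),l.mean(0))
s=robot.get_state();R=cv2.Rodrigues(s['orientation'])[0];print(s['position'],np.arctan2(R[1,0],R[0,0]),R[:,2])
R=cv2.Rodrigues(c['rvec'])[0]; print('cam',-R.T@c['tvec'])
```

```text
handle [[0.5094282204575988, 0.3563164461016499], [0.5054299260052051, 0.3322350243775852], [0.40475550003003663, 0.34851888939325876], [0.40868996495057763, 0.37150855831824164]]
0.024411088275214196 0.02332391243962495 0.10192865814452294 yaw -0.15502216590619536 origin [0.4595 0.3518]
0.0 [0.4572 0.3541] [0.1319 0.1018 0.1325 0.1005] -0.15751291010367835
0.008 [0.4575 0.3534] [0.1292 0.0998 0.1298 0.0985] -0.15751291010367843
0.012 [0.4576 0.3531] [0.1279 0.0987 0.1284 0.0975] -0.15751291010367835
lips [[0.5050126075245739, 0.3715929548869364], [0.4964775603318091, 0.31854375210284197], [0.41182533084815054, 0.3316866980504977], [0.4192073999499576, 0.38545942454088533]] [0.4581 0.3518]
[0.3934 0.3302 0.2515] -0.1460287170036066 [ 0.0002  0.     -1.    ]
cam [0.4677 0.3186 0.3937]
```

```bash
python3 -m creep '[[2.2,0.8,0,0],[4.4,1.6,0,-0.01],[6.5,2.2,0,-0.01],[6.5,2.2,-3,-0.01],[6.5,2.2,-7,-0.01]]' | head -3
python3 -m creep '[[0,0,-1.5,0],[0,0,-3,0],[0,0,-4,0],[0,0,-4,0],[0,0,-4,0]]' | head -3
python3 -m creep '[[0,0,-1,0],[0,0,-2,0],[0,0,-3,0],[0,0,-4,0],[0,0,-5,0]]' 
python3 -m creep '[[0,0,-0.4,0],[0,0,-0.75,0],[0,0,-0.75,0],[0,0,-0.75,0],[0,0,-0.75,0]]' 
python3 -m creep '[[0,0,0,0],[0,0,0,0],[0,0,0,0],[0,0,0,0],[0,0,0,0]]' 0.3 | tail -4
python3 -m creep '[[0,0,0,0],[0,0,0,0],[0,0,0,0],[0,0,0,0],[0,0,0,0]]' | tail -4
python3 -m creep '[[0,0,0,0],[0,0,0,0],[0,0,0,0],[0,0,0,0],[0,0,0,0]]' 0.26| tail -4
python3 -m creep '[[0,0,0,0],[0,0,0,0],[0,0,0,0],[0,0,0,0],[0,0,0,0]]' | tail -4
python3 -c "
from h import *
print(robot.get_state())"
```

```text
time: 4.3
position: [0.4596, 0.3532, 0.1825]
orientation: [-3.129, 0.244, -0.006]
time: 4.8
position: [0.4583, 0.3534, 0.1427]
orientation: [-3.131, 0.242, -0.002]
time: 5.3
position: [0.4577, 0.353, 0.0901]
orientation: [3.132, -0.242, -0.001]
force: [0.4, -0.2, 1.3]
finger_gap: 0.0851
finger_force: 0.0
time: 5.8
position: [0.4581, 0.3532, 0.0844]
orientation: [-3.132, 0.242, -0.001]
force: [0.6, -0.4, 1.0]
finger_gap: 0.0857
finger_force: 0.0
orientation: [3.132, -0.242, -0.0]
force: [0.0, 0.3, 0.5]
finger_gap: 0.0253
finger_force: 0.0
orientation: [3.132, -0.242, 0.0]
force: [-0.9, -0.9, -0.1]
finger_gap: 0.0254
finger_force: 0.0
orientation: [-3.132, 0.242, -0.0]
force: [0.1, 1.2, 1.3]
finger_gap: 0.0231
finger_force: 52.5
orientation: [-3.132, 0.242, -0.0]
force: [-0.0, 0.5, 2.5]
finger_gap: 0.0231
finger_force: 52.5
{'time': 7.8, 'joint_positions': array([ 5.93019769e-01,  2.94778710e-01,  1.42711790e+00, -4.23382412e-05,
        1.41936541e+00,  2.31807146e+00]), 'joint_velocities': array([-1.61230170e-04,  1.87222800e-04,  2.62438232e-03, -1.14889115e-03,
        1.26516271e-03, -1.45401467e-05]), 'tau': array([-1.63609455e-01, -4.41579866e+01, -3.25246739e+01, -8.77907127e-02,
        6.31821156e-02,  4.25340550e-03]), 'position': array([0.45797776, 0.35313218, 0.08400066]), 'orientation': array([-3.13208182e+00,  2.42040313e-01, -4.47850091e-04]), 'force': array([-0.02016677,  0.53122746,  2.5009782 ]), 'ft_torque': array([ 0.0151741 , -0.00236601,  0.03632216]), 'finger_force': 52.52506971359253, 'finger_gap': 0.023061530897534942}
```

```bash
python3 -m creep '[[0,0,0.3,0],[0,0,0.8,0],[0,0,1.5,0],[0,0,2.3,0],[0,0,3.2,0]]' | tail -3
python3 -m creep '[[0,0,1,0],[0,0,2,0],[0,0,3,0],[0,0,4,0],[0,0,4.8,0]]' | tail -3
python3 -m creep '[[0.8,-2,0,0],[1.6,-5,0,0],[2.6,-8.5,0,0],[3.4,-12,0,0],[4.2,-15.3,0,0]]' | head -2
python3 -m creep '[[0,0,-2,0],[0,0,-4.5,0],[0,0,-7,0],[0,0,-8.4,0],[0,0,-8.4,0]]' 
python3 -m creep '[[0,0,0,0],[0,0,0,0],[0,0,0,0],[0,0,0,0],[0,0,0,0]]'
python3 - <<'E'
from h import *
c=snap('wrist','w4'); s=robot.get_state(); print(s['position'])
snap('scene','s4')
R=cv2.Rodrigues(s['orientation'])[0]
t=s['position']+R@[.065,0,.069]; n=s['position']+R@[.065,0,-.006]
print('tip',t,proj(c,[t,n]),proj(load('s4'),[t,n]))
u=proj(c,[t])[0].astype(int);crop('w4',u[0]-60,max(u[1]-50,0),u[0]+60,u[1]+50,4,'c4')
u=proj(load('s4'),[t])[0].astype(int);crop('s4',u[0]-60,u[1]-50,u[0]+60,u[1]+50,4,'c4s')
a=cv2.imread('pics/c4.png');b=cv2.imread('pics/c4s.png');m=np.zeros((max(a.shape[0],b.shape[0]),800,3),np.uint8)
a=cv2.resize(a,(400,a.shape[0]*400//a.shape[1]));b=cv2.resize(b,(400,b.shape[0]*400//b.shape[1]));m[:a.shape[0],:400]=a;m[:b.shape[0],400:]=b;cv2.imwrite('pics/m4.png',m)
E
```

```text
force: [0.8, -0.5, -1.9]
finger_gap: 0.0231
finger_force: 52.3
force: [-0.3, 0.4, -1.4]
finger_gap: 0.0234
finger_force: 52.3
time: 9.3
position: [0.5, 0.1986, 0.1642]
time: 9.8
position: [0.4987, 0.1997, 0.0778]
orientation: [3.131, -0.242, -0.006]
force: [-0.8, -0.1, -1.5]
finger_gap: 0.0232
finger_force: 52.5
time: 10.3
position: [0.5001, 0.2001, 0.0803]
orientation: [-3.132, 0.242, -0.001]
force: [-0.1, -0.5, -0.9]
finger_gap: 0.0233
finger_force: 52.5
[0.49995932 0.20013536 0.08011264]
tip [0.56421576 0.19015762 0.01113761] [[315.12890339 125.72485373]
 [314.80705564 133.83567575]] [[342.89181999 199.40623405]
 [343.77192377 182.30392243]]
```

View pics/m4.png

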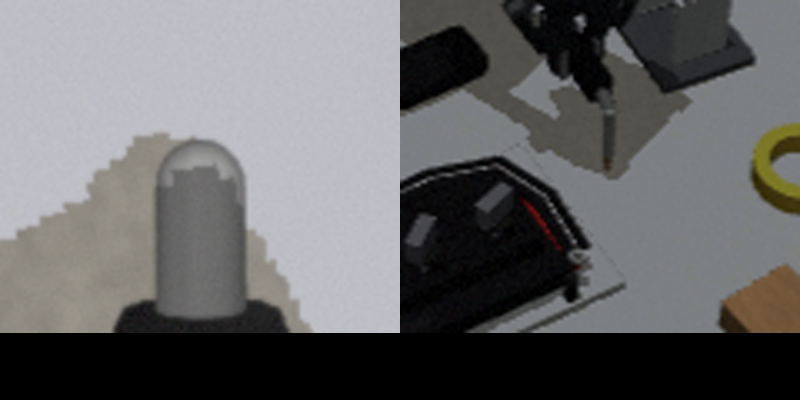

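```bash
python3 - <<'E'
from h import *
c=load('w4'); s=robot.get_state();R=cv2.Rodrigues(s['orientation'])[0]; p=s['position']
th=np.linspace(0,6.28,60)
for z in(-.019,-.014,-.024):
  S=[p+R@(np.array([.065,0,z])+.0055*np.array([np.cos(a)*np.cos(b),np.sin(a)*np.cos(b),np.sin(b)])) for a in th for b in th]
  q=proj(c,S); print(z,'top v',q[:,1].min(),'u range',q[:,0].min(),q[:,0].max())
E
python3 -m creep '[[0,0,-0.3,0],[0,0,-0.5,0],[0,0,-0.7,0],[0,0,-0.85,0],[0,0,-0.85,0]]' | sed -n '2p;4p'
python3 -m creep '[[0,0,0,0],[0,0,0,0],[0,0,0,0],[0,0,0,0],[0,0,0,0]]'  | sed -n '2p;4p'
python3 -m creep '[[0,0,-0.05,0],[0,0,-0.1,0],[0,0,-0.1,0],[0,0,-0.1,0],[0,0,-0.1,0]]'  | sed -n '2p;4p'
python3 -m creep '[[0,0,-0.05,0],[0,0,-0.05,0],[0,0,-0.05,0],[0,0,-0.05,0],[0,0,-0.05,0]]'  | sed -n '2p;4p'
python3 -m creep '[[0,0,-0.03,0],[0,0,-0.03,0],[0,0,-0.03,0],[0,0,-0.03,0],[0,0,-0.03,0]]'  | sed -n '2p;4p'
```

```text
-0.019 top v 122.48483497078388 u range 301.4758090274478 328.1910273042074
-0.014 top v 122.03097146205786 u range 302.01964722851795 327.7174537515908
-0.024 top v 122.97653882516678 u range 300.88713661621887 328.7036491529102
position: [0.4997, 0.2, 0.0709]
force: [-0.3, 0.3, -1.3]
position: [0.4999, 0.2001, 0.0714]
force: [-0.8, -0.2, -1.8]
position: [0.4999, 0.2001, 0.0703]
force: [-0.6, -1.5, -0.6]
position: [0.4999, 0.2001, 0.0699]
force: [-0.6, 0.5, -1.2]
position: [0.4998, 0.2001, 0.0695]
force: [0.8, 0.4, -2.0]
```

```bash
python3 - <<'E'
from h import *
c=load('s4'); p=np.array([.5642,.1902,.0111]); q=proj(c,[p,p+[.01,0,0],p+[0,.01,0],p+[0,0,.01]]); print((q[1:]-q[0]).round(2).tolist())
P=np.load('seam_w1.npy'); b=[.6537,.0926,.056]
print(proj(c,P).round(1).tolist(),proj(c,[b]))
crop('s4',225,175,350,275,6.4,'c5')
E
python3 -m creep '[[0,0,-0.05,0],[0,0,-0.05,0],[0,0,-0.05,0],[0,0,-0.05,0],[0,0,-0.05,0]]'  | sed -n '2p;4p'
python3 -m creep '[[0,0,-0.05,0],[0,0,-0.05,0],[0,0,-0.05,0],[0,0,-0.05,0],[0,0,-0.05,0]]'  | sed -n '2p;4p'
python3 -m creep '[[0,0,0,0],[0,0,0,0],[0,0,0,0],[0,0,0,0],[0,0,0,0]]'  | sed -n '2p;4p'
```

```text
[[1.98, 2.1], [2.71, -1.42], [0.11, -2.2]]
[[333.9, 222.1], [324.6, 207.6], [310.6, 198.5], [291.0, 202.1], [272.6, 210.6], [255.3, 220.3], [244.0, 233.3], [246.4, 249.4]] [[333.80196511 224.17269254]]
position: [0.4998, 0.2001, 0.069]
force: [-0.1, -0.2, -1.3]
position: [0.4999, 0.2001, 0.0688]
force: [-3.2, -0.7, 3.6]
position: [0.4999, 0.2001, 0.0687]
force: [-3.7, -0.6, 5.3]
```

View pics/c5.png

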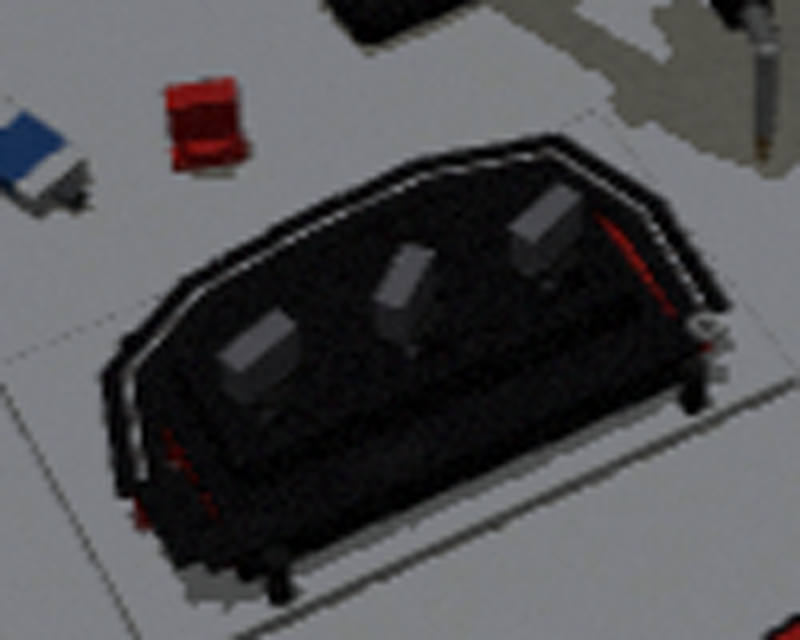

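```bash
python3 -m creep '[[0,0,0.5,0],[0,0,1.5,0],[0,0,3,0],[0,0,5,0],[0,0,7,0]]'  | sed -n '2p;4p'
python3 - <<'E'
from h import *
P=(np.load('seam_w1.npy')+np.load('seam_w2.npy'))[:,:2]/2; np.save('seam.npy',P)
s=robot.get_state(); R=cv2.Rodrigues(s['orientation'])[0]; yaw=np.arctan2(R[1,0],R[0,0]); print(s['position'],yaw,R[:,2])
yaw=-.156
T=P-.0658*np.array([np.cos(yaw),np.sin(yaw)]); np.save('tcpway.npy',T); print(T.round(4).tolist())
for i in range(7):
  d=(T[i+1]-T[i])*100; n=int(round(np.linalg.norm(d))); print(i,n,(d/n).round(3),'per row',(d/n/5).round(3))
E
```

```text
position: [0.5001, 0.2, 0.1403]
force: [0.5, -0.2, -1.2]
[0.5000541  0.20004864 0.1403168 ] -0.1542763425878175 [ 8.88221735e-04  9.14819462e-05 -9.99999601e-01]
[[0.5765, 0.1118], [0.5189, 0.1205], [0.4675, 0.1064], [0.4471, 0.0519], [0.4444, -0.008], [0.4477, -0.0664], [0.47, -0.1144], [0.5212, -0.1347]]
0 6 [-0.96   0.145] per row [-0.192  0.029]
1 5 [-1.028 -0.28 ] per row [-0.206 -0.056]
2 6 [-0.34  -0.909] per row [-0.068 -0.182]
3 6 [-0.045 -0.999] per row [-0.009 -0.2  ]
4 6 [ 0.055 -0.973] per row [ 0.011 -0.195]
5 5 [ 0.447 -0.961] per row [ 0.089 -0.192]
6 6 [ 0.853 -0.338] per row [ 0.171 -0.068]
```

```bash
python3 -m creep '[[0.7,-0.8,0,0],[1.4,-1.6,0,0],[2.1,-2.4,0,0],[2.8,-3.2,0,0],[3.5,-4,0,0]]'  | sed -n '2p;4p'
python3 -m creep '[[0.7,-0.8,0,0],[1.4,-1.6,0,0],[2.1,-2.4,0,0],[2.6,-3,0,0],[3,-3.5,0,0]]'  | sed -n '2p;4p'
python3 -m creep '[[0.3,-0.4,0,0],[0.6,-0.7,0,0],[0.9,-1,0,0],[1.05,-1.2,0,0],[1.15,-1.32,0,0]]'  | sed -n '2p;4p'
python3 -m creep '[[0,0,0,0],[0,0,0,0],[0,0,0,0],[0,0,0,0],[0,0,0,0]]'
python3 - <<'E'
from h import *
snap('scene','s6'); s=robot.get_state(); print(s['position'],s['force'])
crop('s6',280,170,380,245,8,'c6')
E
```

```text
position: [0.5352, 0.159, 0.1375]
force: [0.1, -0.5, -2.2]
position: [0.5653, 0.1245, 0.1385]
force: [-0.8, -0.2, -1.9]
position: [0.5765, 0.1118, 0.1385]
force: [1.1, -0.2, -1.4]
time: 16.9
position: [0.5763, 0.1119, 0.1386]
orientation: [3.132, -0.242, 0.0]
force: [0.2, 0.5, -0.9]
finger_gap: 0.0235
finger_force: 52.4
[0.57632506 0.11195563 0.13853005] [-0.27720488 -1.06563767 -1.9378358 ]
```

View pics/c6.png

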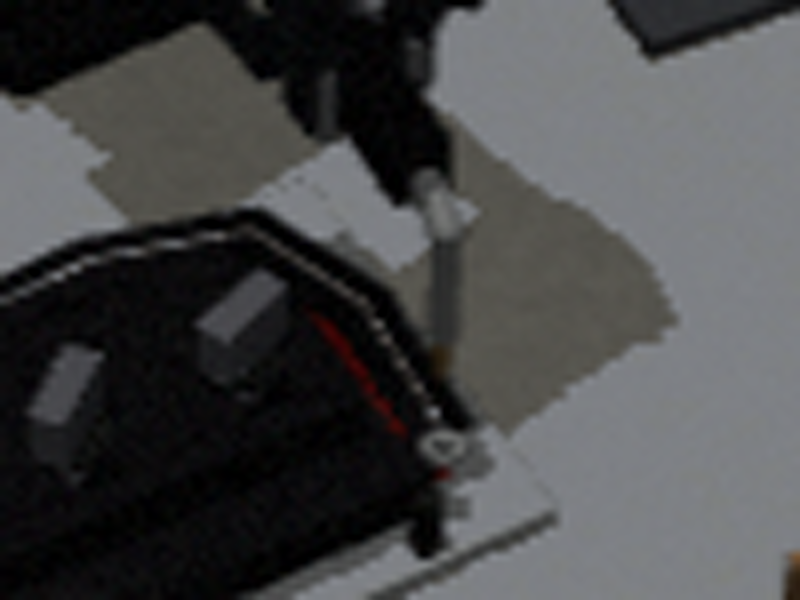

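```bash
python3 -m creep '[[0,0,-0.2,0],[0,0,-0.4,0],[0,0,-0.6,0],[0,0,-0.8,0],[0,0,-1,0]]'  | sed -n '2p;4p'
python3 -m creep '[[0,0,-0.2,0],[0,0,-0.4,0],[0,0,-0.55,0],[0,0,-0.7,0],[0,0,-0.8,0]]'  | sed -n '2p;4p'
python3 -m creep '[[0,0,-0.1,0],[0,0,-0.2,0],[0,0,-0.3,0],[0,0,-0.37,0],[0,0,-0.42,0]]'  | sed -n '2p;4p'
python3 -m creep '[[0,0,0,0],[0,0,0,0],[0,0,0,0],[0,0,0,0],[0,0,0,0]]'  | sed -n '2p;4p'
python3 -c "
from h import *
print(robot.get_state()['position'],robot.get_state()['force'])"
```

```text
position: [0.5763, 0.1119, 0.1282]
force: [0.1, -0.4, -2.3]
position: [0.5763, 0.1119, 0.1204]
force: [0.1, 0.4, -2.0]
position: [0.5763, 0.1119, 0.1162]
force: [-0.5, 0.3, -1.4]
position: [0.5764, 0.1119, 0.1164]
force: [0.1, 0.2, -0.7]
[0.57637651 0.11190098 0.11635894] [ 0.08956168  0.208352   -0.74715469]
```

```bash
f(){ sed -n '2p;4p' | tr '\n' ' '; echo; }
python3 -m creep '[[-0.192,0.029,0,0],[-0.384,0.058,0,0],[-0.576,0.087,0,0],[-0.768,0.116,0,0],[-0.96,0.145,0,0]]' | f
python3 -m creep '[[-0.192,0.029,0,0],[-0.384,0.058,0,0],[-0.576,0.087,0,0],[-0.768,0.116,0,0],[-0.96,0.145,0,0]]' | f
python3 -m creep '[[-0.192,0.029,0,0],[-0.384,0.058,0,0],[-0.576,0.087,0,0],[-0.768,0.116,0,0],[-0.96,0.145,0,0]]' | f
python3 -m creep '[[-0.192,0.029,0,0],[-0.384,0.058,0,0],[-0.576,0.087,0,0],[-0.768,0.116,0,0],[-0.96,0.145,0,0]]' | f
python3 -m creep '[[-0.192,0.029,0,0],[-0.384,0.058,0,0],[-0.576,0.087,0,0],[-0.768,0.116,0,0],[-0.96,0.145,0,0]]' | f
python3 -m creep '[[-0.192,0.029,0,0],[-0.384,0.058,0,0],[-0.576,0.087,0,0],[-0.768,0.116,0,0],[-0.96,0.145,0,0]]' | f
python3 -c "
from h import *
snap('scene','s7'); crop('s7',260,150,360,225,8,'c7'); print(robot.get_state()['position'],np.load('tcpway.npy')[1])"
```

```text
position: [0.5666, 0.1134, 0.1163] force: [0.4, 0.5, -1.8] 
position: [0.557, 0.1148, 0.1163] force: [0.3, 0.7, -1.0] 
position: [0.5474, 0.1162, 0.1163] force: [0.9, 0.1, -1.8] 
position: [0.5378, 0.1177, 0.1163] force: [-1.1, -0.7, -1.2] 
position: [0.5282, 0.1191, 0.1164] force: [-0.4, -0.3, -1.7] 
position: [0.5186, 0.1206, 0.1163] force: [-0.4, 0.3, -1.8] 
[0.51839703 0.12066457 0.1163107 ] [0.51888269 0.12045202]
```

View pics/c7.png

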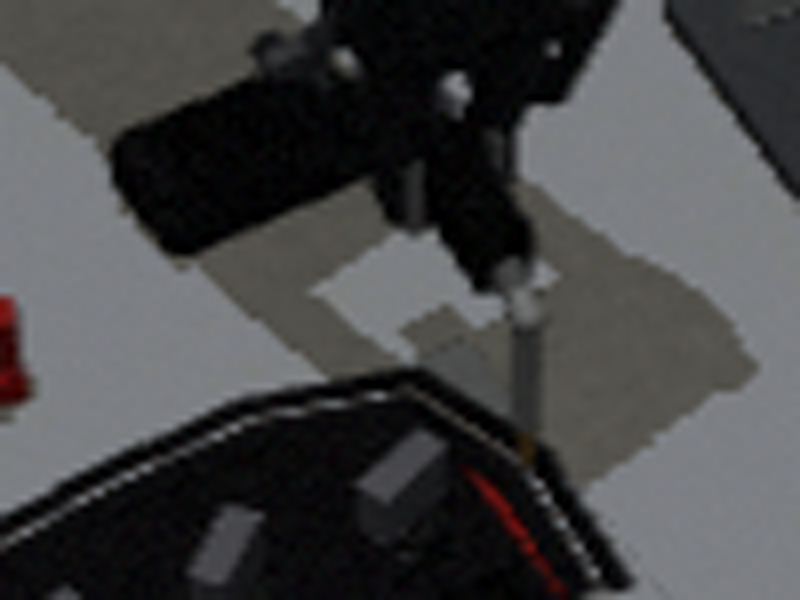

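```bash
f(){ sed -n '2p;4p' | tr '\n' ' '; echo; }
python3 -m creep '[[-0.204,-0.057,0,0],[-0.408,-0.114,0,0],[-0.612,-0.171,0,0],[-0.816,-0.228,0,0],[-1.02,-0.285,0,0]]' | f
python3 -m creep '[[-0.204,-0.057,0,0],[-0.408,-0.114,0,0],[-0.612,-0.171,0,0],[-0.816,-0.228,0,0],[-1.02,-0.285,0,0]]' | f
python3 -m creep '[[-0.204,-0.057,0,0],[-0.408,-0.114,0,0],[-0.612,-0.171,0,0],[-0.816,-0.228,0,0],[-1.02,-0.285,0,0]]' | f
python3 -m creep '[[-0.204,-0.057,0,0],[-0.408,-0.114,0,0],[-0.612,-0.171,0,0],[-0.816,-0.228,0,0],[-1.02,-0.285,0,0]]' | f
python3 -m creep '[[-0.204,-0.057,0,0],[-0.408,-0.114,0,0],[-0.612,-0.171,0,0],[-0.816,-0.228,0,0],[-1.02,-0.285,0,0]]' | f
python3 -m creep '[[-0.068,-0.182,0,0],[-0.136,-0.364,0,0],[-0.204,-0.546,0,0],[-0.272,-0.728,0,0],[-0.34,-0.91,0,0]]' | f
python3 -m creep '[[-0.068,-0.182,0,0],[-0.136,-0.364,0,0],[-0.204,-0.546,0,0],[-0.272,-0.728,0,0],[-0.34,-0.91,0,0]]' | f
python3 -m creep '[[-0.068,-0.182,0,0],[-0.136,-0.364,0,0],[-0.204,-0.546,0,0],[-0.272,-0.728,0,0],[-0.34,-0.91,0,0]]' | f
python3 -m creep '[[-0.068,-0.182,0,0],[-0.136,-0.364,0,0],[-0.204,-0.546,0,0],[-0.272,-0.728,0,0],[-0.34,-0.91,0,0]]' | f
python3 -m creep '[[-0.068,-0.182,0,0],[-0.136,-0.364,0,0],[-0.204,-0.546,0,0],[-0.272,-0.728,0,0],[-0.34,-0.91,0,0]]' | f
python3 -m creep '[[-0.068,-0.182,0,0],[-0.136,-0.364,0,0],[-0.204,-0.546,0,0],[-0.272,-0.728,0,0],[-0.34,-0.91,0,0]]' | f
python3 -c "
from h import *
print(robot.get_state()['position'],np.load('tcpway.npy')[3])"
```

```text
position: [0.5084, 0.1176, 0.1163] force: [-0.5, -0.3, -1.6] 
position: [0.4982, 0.1148, 0.1163] force: [-0.1, -0.7, -1.7] 
position: [0.488, 0.112, 0.1163] force: [1.5, 1.2, -1.4] 
position: [0.4778, 0.1091, 0.1163] force: [-0.6, -0.8, -1.6] 
position: [0.4676, 0.1063, 0.1163] force: [0.1, 0.7, -1.9] 
position: [0.4643, 0.097, 0.1163] force: [0.1, -0.2, -1.5] 
position: [0.4609, 0.088, 0.1163] force: [0.5, -0.2, -1.2] 
position: [0.4575, 0.0789, 0.1163] force: [1.0, 0.2, -0.7] 
position: [0.4541, 0.0698, 0.1163] force: [-0.7, 0.0, -1.6] 
position: [0.4507, 0.0607, 0.1163] force: [-0.7, -0.2, -0.5] 
position: [0.4473, 0.0516, 0.1163] force: [-0.6, -0.5, -1.8] 
[0.44729945 0.05155699 0.11633371] [0.44708978 0.05191934]
```

```bash
f(){ sed -n '2p;4p' | tr '\n' ' '; echo; }
python3 -m creep '[[-0.009,-0.2,0,0],[-0.018,-0.4,0,0],[-0.027,-0.6,0,0],[-0.036,-0.8,0,0],[-0.045,-0.995,0,0]]' | f
python3 -m creep '[[-0.009,-0.2,0,0],[-0.018,-0.4,0,0],[-0.027,-0.6,0,0],[-0.036,-0.8,0,0],[-0.045,-0.995,0,0]]' | f
python3 -m creep '[[-0.009,-0.2,0,0],[-0.018,-0.4,0,0],[-0.027,-0.6,0,0],[-0.036,-0.8,0,0],[-0.045,-0.995,0,0]]' | f
python3 -m creep '[[-0.009,-0.2,0,0],[-0.018,-0.4,0,0],[-0.027,-0.6,0,0],[-0.036,-0.8,0,0],[-0.045,-0.995,0,0]]' | f
python3 -m creep '[[-0.009,-0.2,0,0],[-0.018,-0.4,0,0],[-0.027,-0.6,0,0],[-0.036,-0.8,0,0],[-0.045,-0.995,0,0]]' | f
python3 -m creep '[[-0.009,-0.2,0,0],[-0.018,-0.4,0,0],[-0.027,-0.6,0,0],[-0.036,-0.8,0,0],[-0.045,-0.995,0,0]]' | f
python3 -m creep '[[0.011,-0.195,0,0],[0.022,-0.39,0,0],[0.033,-0.585,0,0],[0.044,-0.78,0,0],[0.055,-0.973,0,0]]' | f
python3 -m creep '[[0.011,-0.195,0,0],[0.022,-0.39,0,0],[0.033,-0.585,0,0],[0.044,-0.78,0,0],[0.055,-0.973,0,0]]' | f
python3 -m creep '[[0.011,-0.195,0,0],[0.022,-0.39,0,0],[0.033,-0.585,0,0],[0.044,-0.78,0,0],[0.055,-0.973,0,0]]' | f
python3 -m creep '[[0.011,-0.195,0,0],[0.022,-0.39,0,0],[0.033,-0.585,0,0],[0.044,-0.78,0,0],[0.055,-0.973,0,0]]' | f
python3 -m creep '[[0.011,-0.195,0,0],[0.022,-0.39,0,0],[0.033,-0.585,0,0],[0.044,-0.78,0,0],[0.055,-0.973,0,0]]' | f
python3 -m creep '[[0.011,-0.195,0,0],[0.022,-0.39,0,0],[0.033,-0.585,0,0],[0.044,-0.78,0,0],[0.055,-0.973,0,0]]' | f
python3 -c "
from h import *
print(robot.get_state()['position'],np.load('tcpway.npy')[5])"
```

```text
position: [0.4469, 0.0416, 0.1163] force: [0.1, 0.2, -1.4] 
position: [0.4464, 0.0317, 0.1163] force: [0.3, -0.4, -2.3] 
position: [0.446, 0.0217, 0.1163] force: [-0.9, -0.1, -2.0] 
position: [0.4455, 0.0117, 0.1163] force: [-0.4, -0.3, -1.3] 
position: [0.4451, 0.0018, 0.1163] force: [-0.3, 1.1, -2.3] 
position: [0.4446, -0.0081, 0.1163] force: [-0.8, 0.5, -1.3] 
position: [0.4452, -0.0179, 0.1163] force: [-0.6, 0.7, -1.1] 
position: [0.4458, -0.0276, 0.1163] force: [0.7, -0.4, -1.3] 
position: [0.4463, -0.0373, 0.1163] force: [0.2, 0.6, -1.3] 
position: [0.4469, -0.0471, 0.1163] force: [0.2, -0.1, -2.8] 
position: [0.4474, -0.0568, 0.1163] force: [-0.6, 0.3, -1.8] 
position: [0.448, -0.0665, 0.1164] force: [-0.5, -0.2, -1.2] 
[ 0.44798572 -0.06652071  0.11635938] [ 0.44769483 -0.06639337]
```

```bash
f(){ sed -n '2p;4p' | tr '\n' ' '; echo; }
python3 -m creep '[[0.088,-0.192,0,0],[0.176,-0.384,0,0],[0.264,-0.576,0,0],[0.352,-0.768,0,0],[0.44,-0.96,0,0]]' | f
python3 -m creep '[[0.088,-0.192,0,0],[0.176,-0.384,0,0],[0.264,-0.576,0,0],[0.352,-0.768,0,0],[0.44,-0.96,0,0]]' | f
python3 -m creep '[[0.088,-0.192,0,0],[0.176,-0.384,0,0],[0.264,-0.576,0,0],[0.352,-0.768,0,0],[0.44,-0.96,0,0]]' | f
python3 -m creep '[[0.088,-0.192,0,0],[0.176,-0.384,0,0],[0.264,-0.576,0,0],[0.352,-0.768,0,0],[0.44,-0.96,0,0]]' | f
python3 -m creep '[[0.088,-0.192,0,0],[0.176,-0.384,0,0],[0.264,-0.576,0,0],[0.352,-0.768,0,0],[0.44,-0.96,0,0]]' | f
python3 -m creep '[[0.17,-0.068,0,0],[0.341,-0.135,0,0],[0.512,-0.203,0,0],[0.682,-0.27,0,0],[0.853,-0.338,0,0]]' | f
python3 -m creep '[[0.17,-0.068,0,0],[0.341,-0.135,0,0],[0.512,-0.203,0,0],[0.682,-0.27,0,0],[0.853,-0.338,0,0]]' | f
python3 -m creep '[[0.17,-0.068,0,0],[0.341,-0.135,0,0],[0.512,-0.203,0,0],[0.682,-0.27,0,0],[0.853,-0.338,0,0]]' | f
python3 -m creep '[[0.17,-0.068,0,0],[0.341,-0.135,0,0],[0.512,-0.203,0,0],[0.682,-0.27,0,0],[0.853,-0.338,0,0]]' | f
python3 -m creep '[[0.17,-0.068,0,0],[0.341,-0.135,0,0],[0.512,-0.203,0,0],[0.682,-0.27,0,0],[0.853,-0.338,0,0]]' | f
python3 -m creep '[[0.17,-0.068,0,0],[0.341,-0.135,0,0],[0.512,-0.203,0,0],[0.682,-0.27,0,0],[0.853,-0.338,0,0]]' | f
python3 -m creep '[[0.1,-0.04,0,0],[0.15,-0.06,0,0],[0.15,-0.06,0,0],[0.15,-0.06,0,0],[0.15,-0.06,0,0]]' | f
python3 -c "
from h import *
snap('scene','s8'); crop('s8',210,190,290,250,8,'c8'); print(robot.get_state()['position'],np.load('tcpway.npy')[7])"
```

```text
position: [0.4524, -0.0761, 0.1163] force: [0.4, 0.2, -1.4] 
position: [0.4568, -0.0857, 0.1163] force: [0.8, -0.3, -1.4] 
position: [0.4612, -0.0953, 0.1163] force: [0.0, -0.3, -1.1] 
position: [0.4657, -0.1049, 0.1163] force: [-0.6, 0.2, -1.4] 
position: [0.47, -0.1145, 0.1163] force: [0.9, 0.2, -1.4] 
position: [0.4786, -0.1178, 0.1163] force: [0.5, -0.3, -0.6] 
position: [0.4871, -0.1212, 0.1163] force: [0.7, -0.1, -1.3] 
position: [0.4957, -0.1246, 0.1163] force: [-0.1, 0.5, -1.6] 
position: [0.5042, -0.1279, 0.1163] force: [0.5, 0.5, -2.3] 
position: [0.5128, -0.1313, 0.1163] force: [0.2, 0.0, -1.2] 
position: [0.5213, -0.1347, 0.1163] force: [-0.1, 0.2, -1.3] 
position: [0.5226, -0.1352, 0.1163] force: [0.6, 0.1, -0.8] 
[ 0.52260177 -0.1352112   0.11630984] [ 0.52120067 -0.13473506]
```

View pics/c8.png

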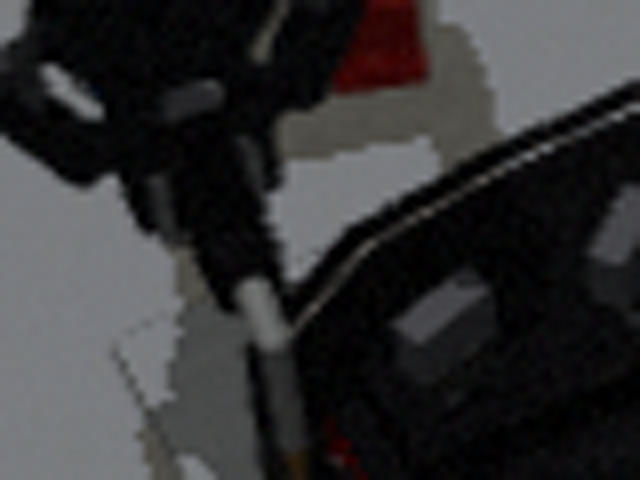

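```bash
f(){ sed -n '2p;4p' | tr '\n' ' '; echo; }
python3 -m creep '[[0,0,0.2,0],[0,0,0.4,0],[0,0,0.6,0],[0,0,0.8,0],[0,0,1,0]]' | f
python3 -m creep '[[0,0,0.2,0],[0,0,0.4,0],[0,0,0.6,0],[0,0,0.8,0],[0,0,1,0]]' | f
python3 -m creep '[[0,0,0.4,0],[0,0,0.8,0],[0,0,1.2,0],[0,0,1.6,0],[0,0,2,0]]' | f
python3 -m creep '[[0,0,0.6,0],[0,0,1.2,0],[0,0,1.8,0],[0,0,2.4,0],[0,0,2.9,0]]' | f
python3 -m creep '[[-0.5,1.5,0,0],[-1,4,0,0],[-1.5,7,0,0],[-2,10,0,0],[-2.5,13,0,0]]' | f
python3 -m creep '[[-0.5,3,0,0],[-1,6,0,0],[-1.5,9,0,0],[-2,12,0,0],[-2.5,15,0,0]]' | f
python3 -m creep '[[-0.3,3,0,0],[-0.6,6,0,0],[-0.9,9,0,0],[-1.2,12,0,0],[-1.46,15,0,0]]' | f
python3 -m creep '[[0,1.8,0,0],[0,3.3,0,0],[0,4.6,0,0],[0,5.5,0,0],[0,5.83,0,0]]' | f
python3 -m creep '[[0,0,0,0],[0,0,0,0],[0,0,0,0],[0,0,0,0],[0,0,0,0]]' | f
python3 -c "
from h import *
s=robot.get_state();R=cv2.Rodrigues(s['orientation'])[0];print(s['time'],s['position'],np.arctan2(R[1,0],R[0,0]))"
```

```text
position: [0.5227, -0.1352, 0.1266] force: [0.4, -0.5, -2.0] 
position: [0.5226, -0.1352, 0.1365] force: [-0.5, 0.2, -1.3] 
position: [0.5227, -0.1352, 0.1567] force: [1.0, -0.0, -2.4] 
position: [0.5227, -0.1353, 0.186] force: [0.8, 0.0, -0.9] 
position: [0.4968, -0.0034, 0.1851] force: [0.0, 0.6, -2.3] 
position: [0.4716, 0.1465, 0.1852] force: [0.2, 0.3, -1.1] 
position: [0.4569, 0.2964, 0.1852] force: [-0.2, -0.7, -2.0] 
position: [0.458, 0.3536, 0.1852] force: [0.7, 0.0, -1.1] 
position: [0.4581, 0.3528, 0.1854] force: [-0.2, -0.7, -2.4] 
44.05 [0.45811904 0.35279749 0.18540589] -0.1545905620620396
```

```bash
f(){ sed -n '2p;4p' | tr '\n' ' '; echo; }
python3 -m creep '[[0,0.03,-1,0],[0,0.03,-2.2,0],[0,0.03,-3.4,0],[0,0.03,-4.6,0],[0,0.03,-5.6,0]]' | f
python3 -m creep '[[0,0,-0.8,0],[0,0,-1.6,0],[0,0,-2.4,0],[0,0,-3.1,0],[0,0,-3.7,0]]' | f
python3 -m creep '[[0,0,-0.2,0],[0,0,-0.35,0],[0,0,-0.5,0],[0,0,-0.6,0],[0,0,-0.65,0]]' | f
python3 -m creep '[[0,0,-0.05,0],[0,0,-0.1,0],[0,0,-0.1,0],[0,0,-0.1,0],[0,0,-0.1,0]]' | f
python3 -c "
from h import *
s=robot.get_state();print(s['position'],s['force'],s['ft_torque'])"
```

```text
position: [0.4576, 0.3531, 0.1275] force: [0.1, -0.8, -1.3] 
position: [0.458, 0.3534, 0.0918] force: [0.8, -0.8, -1.8] 
position: [0.4581, 0.3534, 0.0859] force: [0.4, -0.0, -1.8] 
position: [0.4581, 0.3534, 0.0849] force: [-0.6, 0.4, -1.2] 
[0.45808176 0.35337281 0.08488693] [-0.6354817   0.38531699 -1.17265264] [-0.03947974 -0.01109862 -0.03789948]
```

```bash
f(){ sed -n '2p;4p' | tr '\n' ' '; echo; }
python3 -m creep '[[0,-0.02,-0.05,0],[0,-0.02,-0.05,0],[0,-0.02,-0.05,0],[0,-0.02,-0.05,0],[0,-0.02,-0.05,0]]' | f
python3 -m creep '[[0,0,-0.03,0],[0,0,-0.05,0],[0,0,-0.05,0],[0,0,-0.05,0],[0,0,-0.05,0]]' | f
```

```text
position: [0.458, 0.3531, 0.0843] force: [-0.5, 0.2, -1.4] 
position: [0.4581, 0.3532, 0.084] force: [-0.4, -0.9, 0.8]
```

Contact felt; release and retreat.

```bash
f(){ sed -n '2p;4p;5p' | tr '\n' ' '; echo; }
python3 -m creep '[[0,0,0,0],[0,0,0,0],[0,0,0,0],[0,0,0,0],[0,0,0,0]]' 0.4 | f
python3 -m creep '[[0,0,0,0],[0,0,0,0],[0,0,0,0],[0,0,0,0],[0,0,0,0]]' 0.8 | f
python3 -m creep '[[0,0,0.4,0],[0,0,1,0],[0,0,2,0],[0,0,3.5,0],[0,0,5,0]]' | f
python3 -m creep '[[0,0,2.5,0],[0,0,5,0],[0,0,7.5,0],[0,0,10,0],[0,0,12,0]]' | f
python3 -m creep '[[-3,-1,0,0],[-6,-2,0,0],[-6.5,-2.2,0,0],[-6.5,-2.2,0,0],[-6.5,-2.2,0,0]]' | f
python3 - <<'E'
from h import *
c=snap('wrist','w9'); a=load('w3')
s=robot.get_state(); print(s['time'],s['position'])
crop('w9',215,15,365,215,2.7,'c9a'); crop('w3',215,15,365,215,2.7,'c9b')
cv2.imwrite('pics/c9.png',np.hstack([cv2.imread('pics/c9a.png')[:,:395],cv2.imread('pics/c9b.png')[:,:395]]))
E
```

```text
position: [0.4581, 0.3532, 0.0838] force: [0.0, 0.2, -0.3] finger_gap: 0.0343 
position: [0.4581, 0.3532, 0.0838] force: [-0.3, 0.8, 0.3] finger_gap: 0.0685 
position: [0.4582, 0.3533, 0.1357] force: [-0.0, 0.2, 0.9] finger_gap: 0.0684 
position: [0.4582, 0.3533, 0.2573] force: [-0.2, -0.4, -0.4] finger_gap: 0.0682 
position: [0.3936, 0.3313, 0.2546] force: [0.8, -0.5, -0.7] finger_gap: 0.0688 
49.6 [0.39371213 0.33130951 0.25419334]
```

View pics/c9.png

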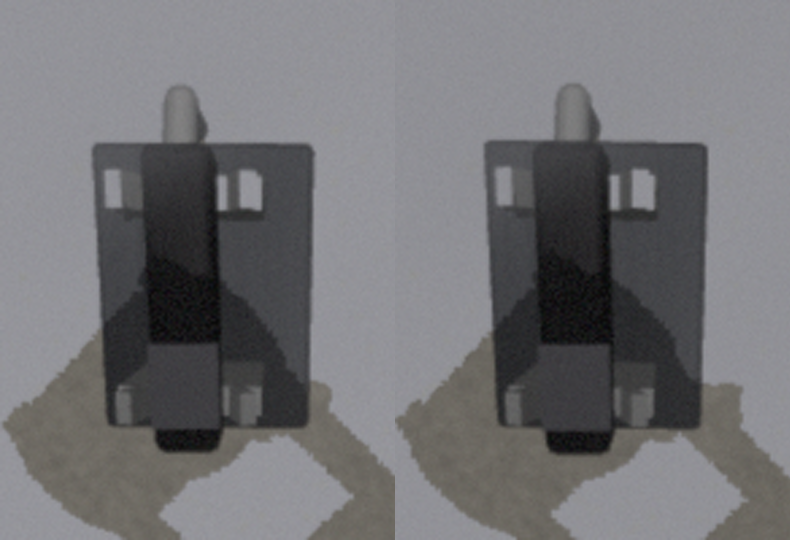

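```bash
cat > tray.py <<'E'
from h import *
def tray(c):
    g=c['pixels'].astype(np.uint8).max(2); m=(g<90).astype(np.uint8)
    n,l,st,ce=cv2.connectedComponentsWithStats(m); out=[]
    for i in range(1,n):
        if 1200<st[i,4]<3500 and ce[i,0]>330:
            pts=np.argwhere(l==i)[:,::-1].astype(np.float32); out.append((st[i,4],cv2.minAreaRect(pts)))
    return out
E
python3 - <<'E'
from tray import *
np.set_printoptions(suppress=True,precision=4)
c=load('w1'); f=lambda p:(np.array(p,float)+.5)/2.96-.5+[165,12]
Q=[[(128,241),(218,194),(235,231),(145,277)],[(343,240),(417,165),(444,193),(372,269)],[(552,205),(651,160),(661,196),(566,240)]]
for q in Q:
    p=back(c,f(q),.0985)[:,:2]; d=p[1]-p[0]+p[2]-p[3]; e=p[3]-p[0]+p[2]-p[1]
    print(p.mean(0),np.linalg.norm(d)/2,np.linalg.norm(e)/2,'yaw',np.arctan2(d[1],d[0]))
th=-.077;R=np.array([[np.cos(th),-np.sin(th)],[np.sin(th),np.cos(th)]])
for o in([.5742,-.0120],[.5738,-.0167]): print([(np.array(o)+R@[.018,y]).round(4).tolist() for y in(.064,-.004,-.072)])
t=snap('top','top2'); print(t['pixels'][243,462],t['pixels'][280,462])
for a,r in tray(t):
    b=cv2.boxPoints(r); print(a,r); print(back(t,b,.035)[:,:2],back(t,[r[0]],.035))
E
```

```text
[0.5963 0.0503] 0.0330308279093367 0.011806120170942194 yaw -1.2814754925893923
[ 0.5919 -0.0177] 0.032450879709684556 0.012143627157118813 yaw -0.9571461347348649
[ 0.587  -0.0851] 0.03258683128526105 0.01126927238760742 yaw -1.3054470828987392
[[0.5971, 0.0504], [0.5918, -0.0174], [0.5866, -0.0852]]
[[0.5967, 0.0457], [0.5914, -0.0221], [0.5862, -0.0899]]
[52 52 50] [147 148 151]
2176 ((538.9193725585938, 160.17214965820312), (113.35160064697266, 67.69831085205078), 77.69197845458984)
[[ 0.8903 -0.4666]
 [ 0.9389 -0.6831]
 [ 0.5756 -0.7504]
 [ 0.5276 -0.5376]] [[ 0.7316 -0.6098  0.035 ]]
3356 ((356.7432861328125, 206.15257263183594), (85.69641876220703, 50.31333541870117), 5.5275397300720215)
[[ 0.5091  0.1287]
 [ 0.673   0.1141]
 [ 0.6473 -0.1644]
 [ 0.4843 -0.148 ]] [[ 0.5781 -0.0177  0.035 ]]
1915 ((463.3846435546875, 243.5769500732422), (43.908294677734375, 44.528465270996094), 82.87498474121094)
[[ 0.5201 -0.2825]
 [ 0.5389 -0.425 ]
 [ 0.3991 -0.4401]
 [ 0.3802 -0.2985]] [[ 0.4594 -0.3616  0.035 ]]
```

```bash
f(){ sed -n '2p;4p;5p' | tr '\n' ' '; echo; }
python3 -m creep '[[1.5,-2,0,0.14],[3,-4,0,0.28],[4.5,-6,0,0.42],[6,-8,0,0.56],[7,-9.5,0,0.7]]' 0.55 | f
python3 -m creep '[[1.5,-2,0,0.14],[3,-4,0,0.28],[4.5,-6,0,0.42],[6,-8,0,0.56],[7,-9.5,0,0.7]]' | f
python3 -m creep '[[1.5,-2,0,0.14],[3,-4,0,0.28],[4.5,-6,0,0.42],[6,-8,0,0.56],[6.3,-9,0,0.616]]' | f
python3 -m creep '[[0,0,0,0],[0,0,0,0],[0,0,0,0],[0,0,0,0],[0,0,0,0]]' | f
python3 - <<'E'
from h import *
from seam import refine
s=robot.get_state();R=cv2.Rodrigues(s['orientation'])[0];print(s['position'],np.arctan2(R[1,0],R[0,0]),s['joint_positions'].round(2))
c=snap('wrist','w10'); S=np.c_[np.load('seam.npy'),np.full(8,.046)]; V=proj(c,S); print(V.round(0).tolist())
W=np.array([[.5963,.0503,.0985],[.5919,-.0177,.0985],[.587,-.0851,.0985]]); print('wings',proj(c,W).round(0).tolist())
E
```

```text
position: [0.4644, 0.2349, 0.2535] force: [0.3, 0.5, 0.4] finger_gap: 0.0469 
position: [0.5343, 0.1397, 0.2533] force: [-0.7, -0.4, 0.1] finger_gap: 0.0469 
position: [0.5975, 0.0491, 0.2527] force: [0.5, 0.4, -0.6] finger_gap: 0.0472 
position: [0.5959, 0.0517, 0.254] force: [-0.1, 0.2, -0.4] finger_gap: 0.0469 
[0.59590321 0.05171346 0.25397391] 1.8621402024893778 [ 0.02  0.26  1.13  0.    1.76 -0.27]
[[364.0, 146.0], [319.0, 124.0], [273.0, 123.0], [245.0, 163.0], [233.0, 208.0], [226.0, 249.0], [235.0, 284.0], [268.0, 305.0]]
wings [[315.0, 186.0], [293.0, 242.0], [274.0, 292.0]]
```

```bash
cat > wing.py <<'E'
from h import *
def wing(c,P,r=22,thr=None):
    u=proj(c,[P])[0]; x,y=u.round().astype(int); g=c['pixels'][max(y-r,0):y+r,x-r:x+r].astype(np.uint8).min(2)
    t=thr or cv2.threshold(g,0,255,cv2.THRESH_OTSU)[0]; n,l,st,ce=cv2.connectedComponentsWithStats((g>t).astype(np.uint8))
    out=[]
    for i in range(1,n):
        if st[i,4]>60:
            q=cv2.boxPoints(cv2.minAreaRect(np.argwhere(l==i)[:,::-1].astype(np.float32)))+[x-r,max(y-r,0)]
            p=back(c,q,P[2])[:,:2]; e=[p[1]-p[0],p[2]-p[1]]; L=[np.linalg.norm(v) for v in e]; d=e[int(np.argmax(L))]
            out.append((t,p.mean(0).round(4),np.round(L,4),round(float(np.arctan(d[1]/d[0])),3)))
    return out
E
python3 - <<'E'
from wing import *
for n in('w1','w10'):
  c=load(n)
  for P in([.5963,.0503,.0985],[.5919,-.0177,.0985],[.587,-.0851,.0985]): print(n,wing(c,np.array(P)))
E
```

```text
w1 [(81.0, array([0.5966, 0.0506]), array([0.0326, 0.0127]), -1.296)]
w1 [(84.0, array([ 0.5923, -0.0175]), array([0.0322, 0.0126]), -0.979)]
w1 [(85.0, array([ 0.5872, -0.0849]), array([0.0326, 0.0126]), -1.343)]
w10 [(54.0, array([0.596 , 0.0519]), array([0.0123, 0.0332]), -1.274)]
w10 [(80.0, array([ 0.5919, -0.0165]), array([0.013 , 0.0333]), -0.955)]
w10 [(74.0, array([ 0.5873, -0.0843]), array([0.0127, 0.0324]), -1.315), (74.0, array([ 0.5939, -0.1102]), array([0.0071, 0.0298]), 0.29)]
```

```bash
f(){ sed -n '2p;4p;5p;6p' | tr '\n' ' '; echo; }
python3 -m creep '[[0,0,-2.5,0],[0,0,-5.5,0],[0,0,-8.5,0],[0,0,-11,0],[0,0,-12.5,0]]' | f
python3 -m creep '[[0,0,-0.8,0],[0,0,-1.6,0],[0,0,-2.4,0],[0,0,-2.6,0],[0,0,-2.6,0]]' | f
python3 -c "
from h import *
s=robot.get_state();R=cv2.Rodrigues(s['orientation'])[0];print(s['position'],np.arctan2(R[1,0],R[0,0]))"
```

```text
position: [0.5951, 0.0513, 0.1264] force: [-0.3, 0.1, 0.1] finger_gap: 0.047 finger_force: 0.0 
position: [0.5962, 0.0511, 0.103] force: [-0.1, 0.2, 0.0] finger_gap: 0.0472 finger_force: 0.0 
[0.59615017 0.05114374 0.10297959] 1.861788773173624
```

```bash
f(){ sed -n '2p;4p;5p;6p' | tr '\n' ' '; echo; }
python3 -m creep '[[0,0,-0.7,0],[0,0,-1.4,0],[0,0,-2.1,0],[0,0,-2.6,0],[0,0,-2.75,0]]' | f
python3 -m creep '[[0,0,0,0],[0,0,0,0],[0,0,0,0],[0,0,0,0],[0,0,0,0]]' 0.2 | f
python3 -m creep '[[0,0,0,0],[0,0,0,0],[0,0,0,0],[0,0,0,0],[0,0,0,0]]' 0.17 | f
python3 -m creep '[[0,0,0,0],[0,0,0,0],[0,0,0,0],[0,0,0,0],[0,0,0,0]]' 0.164 | f
python3 -m creep '[[0,0,0,0],[0,0,0,0],[0,0,0,0],[0,0,0,0],[0,0,0,0]]' 0.160 | f
```

```text
position: [0.5956, 0.0512, 0.0742] force: [-0.2, 0.3, -0.0] finger_gap: 0.0467 finger_force: 0.0 
position: [0.5961, 0.0512, 0.0755] force: [0.2, 0.5, -0.4] finger_gap: 0.0166 finger_force: 0.0 
position: [0.596, 0.0512, 0.0753] force: [-0.6, 0.2, 0.9] finger_gap: 0.0147 finger_force: 0.0 
position: [0.596, 0.0512, 0.0753] force: [-0.5, -0.1, 0.3] finger_gap: 0.0143 finger_force: 0.4 
position: [0.5961, 0.0512, 0.0753] force: [0.2, 0.5, -0.1] finger_gap: 0.0139 finger_force: 8.2
```

```bash
f(){ sed -n '2p;4p;5p;6p' | tr '\n' ' '; echo; }
python3 -m creep '[[0,0,0,0],[0,0,0,0],[0,0,0,0],[0,0,0,0],[0,0,0,0]]' 0.155 | f
python3 -m creep '[[0,0,0,0],[0,0,0,0],[0,0,0,0],[0,0,0,0],[0,0,0,0]]' 0.152 | f
```

```text
position: [0.5961, 0.0512, 0.0754] force: [-0.6, 0.0, 0.8] finger_gap: 0.0135 finger_force: 18.7 
position: [0.5961, 0.0512, 0.0754] force: [0.0, -0.6, 0.5] finger_gap: 0.0132 finger_force: 24.9
```

```bash
f(){ sed -n '2p;4p;5p;6p' | tr '\n' ' '; echo; }
python3 -m creep '[[0,0,0,0.05],[0,0,0,0.1],[0,0,0,0.15],[0,0,0,0.2],[0,0,0,0.25]]' | f
python3 -m creep '[[0,0,0,0.06],[0,0,0,0.12],[0,0,0,0.18],[0,0,0,0.24],[0,0,0,0.3]]' | f
python3 -c "
from h import *
s=robot.get_state();print(s['ft_torque'])"
python3 -m creep '[[0,0,0,0.06],[0,0,0,0.12],[0,0,0,0.18],[0,0,0,0.24],[0,0,0,0.3]]' | f
python3 -c "
from h import *
s=robot.get_state();R=cv2.Rodrigues(s['orientation'])[0];print(s['position'],s['ft_torque'],np.arctan2(R[1,0],R[0,0])-np.pi)"
```

```text
position: [0.5961, 0.0511, 0.0754] force: [1.0, -0.8, 0.2] finger_gap: 0.0138 finger_force: 24.9 
position: [0.5961, 0.0512, 0.0754] force: [-0.2, 0.4, 0.8] finger_gap: 0.0136 finger_force: 24.9 
[ 0.04307394 -0.010107    0.00215041]
position: [0.5961, 0.0512, 0.0754] force: [-0.8, -0.9, 0.7] finger_gap: 0.0135 finger_force: 24.9 
[0.59605294 0.05117266 0.075365  ] [-0.00164221  0.02672676 -0.01750952] -0.4273193794224852
```

```bash
f(){ sed -n '2p;4p;5p;6p' | tr '\n' ' '; echo; }
python3 -m creep '[[0,0,0,0.06],[0,0,0,0.12],[0,0,0,0.18],[0,0,0,0.24],[0,0,0,0.3]]' | f
python3 -m creep '[[0,0,0,0.03],[0,0,0,0.05],[0,0,0,0.065],[0,0,0,0.065],[0,0,0,0.065]]' | f
python3 -c "
from h import *
s=robot.get_state();print(s['ft_torque'])"
python3 -m creep '[[0,0,0.1,0],[0,0,0.2,0],[0,0,0.3,0],[0,0,0.4,0],[0,0,0.5,0]]' | f
python3 -c "
from h import *
s=robot.get_state();print(s['force'],s['ft_torque'],s['position'])"
```

```text
position: [0.5961, 0.0512, 0.0754] force: [-0.8, -0.6, 0.2] finger_gap: 0.0135 finger_force: 24.9 
position: [0.5961, 0.0512, 0.0754] force: [1.1, 0.6, 1.0] finger_gap: 0.0136 finger_force: 24.9 
[-0.01782566 -0.00222058 -0.02502677]
position: [0.596, 0.0511, 0.0804] force: [0.0, 0.3, 0.5] finger_gap: 0.0136 finger_force: 24.9 
[0.04091185 0.30291857 0.45011015] [ 0.02764347  0.01449286 -0.04710407] [0.59600356 0.05112818 0.08038115]
```

```bash
f(){ sed -n '2p;4p;5p;6p' | tr '\n' ' '; echo; }
python3 -m creep '[[0,0,0.3,0],[0,0,0.7,0],[0,0,1.2,0],[0,0,1.8,0],[0,0,2.4,0]]' | f
python3 -m creep '[[0,0,1,0],[0,0,2.5,0],[0,0,4,0],[0,0,5.2,0],[0,0,6,0]]' | f
python3 -m creep '[[-0.5,-1.5,0,0],[-1.2,-4,0,0],[-2.2,-7,0,0],[-3.2,-10,0,0],[-4.2,-13,0,0]]' | f
python3 -m creep '[[-1,-3,0,0],[-2,-6,0,0],[-3,-9,0,0],[-4,-11,0,0],[-4.2,-12,0,0]]' | f
python3 -m creep '[[0,0,0,0],[0,0,0,0],[0,0,0,0],[0,0,0,0],[0,0,0,0]]' | f
python3 - <<'E'
from tray import *
s=robot.get_state(); print(s['time'],s['position'],s['finger_force'])
t=snap('top','top3')
for a,r in tray(t): print(a,np.round(r[0],1),np.round(r[1],1),back(t,[r[0]],.035).round(4))
E
```

```text
position: [0.5961, 0.0512, 0.1051] force: [-0.0, 0.2, -0.2] finger_gap: 0.0137 finger_force: 24.9 
position: [0.5965, 0.0512, 0.1664] force: [-0.4, 0.3, -1.8] finger_gap: 0.0133 finger_force: 24.9 
position: [0.5527, -0.0808, 0.1635] force: [0.7, 0.5, -0.6] finger_gap: 0.0137 finger_force: 24.9 
position: [0.5103, -0.201, 0.1636] force: [0.8, 0.0, -1.2] finger_gap: 0.0137 finger_force: 24.9 
position: [0.5123, -0.1982, 0.1643] force: [0.0, 0.3, -0.4] finger_gap: 0.0135 finger_force: 24.9 
61.7 [ 0.51230182 -0.19818966  0.16432633] 24.885684549808502
2194 [538.9 160.2] [113.4  67.7] [[ 0.7316 -0.6098  0.035 ]]
3444 [356.8 205.9] [85.8 50.6] [[ 0.5791 -0.0179  0.035 ]]
```

Run:
```python
from h import *
t=load('top3'); p=t['pixels'].astype(np.uint8); g=p.max(2)
for th in(60,75,90):
  n,l,st,ce=cv2.connectedComponentsWithStats((g<th).astype(np.uint8))
  print(th,[(st[i].tolist()) for i in range(1,n) if st[i,4]>150 and st[i,0]>300])
a=cv2.resize(p[180:330:2,380:540:2].max(2),None,fx=1,fy=1)
for r in a[::2]: print(''.join(' .:-=+*#%@'[min(9,v//26)] for v in r))
```

```text
60 [[512, 98, 66, 114, 1814], [327, 128, 56, 19, 321], [447, 161, 18, 27, 265], [319, 179, 81, 51, 2686], [395, 199, 38, 79, 568], [434, 241, 34, 39, 626], [465, 243, 16, 26, 205]]
75 [[512, 98, 69, 114, 1964], [327, 128, 56, 19, 397], [446, 161, 19, 27, 299], [314, 179, 86, 52, 3298], [395, 199, 39, 80, 647], [426, 218, 49, 63, 818], [465, 243, 16, 26, 225]]
90 [[511, 98, 74, 114, 2194], [397, 115, 78, 4, 159], [570, 118, 17, 38, 154], [580, 121, 16, 39, 154], [590, 125, 16, 38, 155], [326, 128, 57, 19, 449], [446, 161, 20, 27, 328], [314, 178, 87, 53, 3444], [610, 211, 30, 43, 269], [408, 218, 69, 78, 1009], [465, 241, 16, 28, 242]]
+++++++++++++++++++++++++++++++++-.:::::-.=++++++++++++++++++++++==-........----
+++:.=++=+=++++++++++++++++++++++-.:::::::++++++++++++++++++++++===........-----
:::::.:.-++++++++++++++++++++++++++++++==++++++++++++++++++++++===-.......:-----
::::::::::+++++++++++++++++++++++++++++++++++++++++++++++++++++===-.........::-:
.:::::::::++++++++++++++++++++++++++++++++++++++++++++++++++++++++++==-:........
:-=::::::-++=++++++++++++-:--+++++++++++++++++++++++
[... 1920 characters left out ...]
==-====+++++++++++++++++++++++++++++++++++++++++++++
+++++::-----=====+++++++======---=++++++++++++++++++++++++++++++++++++++++++++++
++++=::----======+++++=======-++++++++++++++++++++++++++++++++++++++++++++++++++
+++=::---========+++++=+=====+++++++++++++++++++++++++++++++++++++++++++++++++++
+++::---========+++++=+======+++++++++++++++++++++++++++++++++++++++++++++++++++
++::---========++++++======-++++++++++++++++++++++++++++++++++++++++++++++++++++
+::----=======++++++=+======++++++++++++++++++++++++++++++++++++++++++++++++++++
::-----=====++++++++++====-+++++++++++++++++++++++++++++++++++++++++++++++++++++
::---======++++++++=======++++++++++++++++++++++++++++++++++++++++++++++++++++++
```

```bash
f(){ sed -n '2p;4p;5p;6p' | tr '\n' ' '; echo; }
python3 -m creep '[[1,3,0,0],[2,6,0,0],[3,9,0,0],[4,12,0,0],[4.2,13,0,0]]' | f
python3 - <<'E'
from tray import *
t=snap('top','top4')
p=t['pixels'].astype(np.uint8);g=p.max(2)
n,l,st,ce=cv2.connectedComponentsWithStats((g<80).astype(np.uint8)); print([(st[i].tolist()) for i in range(1,n) if st[i,4]>300 and st[i,0]>300])
for a,r in tray(t): print(a,np.round(r,1) if 0 else r,back(t,[r[0]],.035).round(4),back(t,cv2.boxPoints(r),.035)[:,:2].round(3).tolist())
a=g[200:310:2,400:520]
for r in a[::2]: print(''.join(' .:-=+*#%@'[min(9,v//26)] for v in r[::2]))
E
```

```text
position: [0.5546, -0.0662, 0.1643] force: [-0.5, -0.4, 0.3] finger_gap: 0.0134 finger_force: 25.0 
[[512, 98, 72, 114, 2020], [327, 128, 56, 19, 412], [446, 161, 20, 27, 311], [314, 178, 55, 93, 2193], [432, 224, 49, 48, 1897]]
2201 ((538.9193725585938, 160.17214965820312), (113.35160064697266, 67.69831085205078), 77.69197845458984) [[ 0.7316 -0.6098  0.035 ]] [[0.89, -0.467], [0.939, -0.683], [0.576, -0.75], [0.528, -0.538]]
1933 ((456.4026794433594, 247.7860107421875), (44.45224380493164, 44.091941833496094), 82.23483276367188) [[ 0.4457 -0.339   0.035 ]] [[0.506, -0.26], [0.527, -0.401], [0.385, -0.418], [0.365, -0.278]]
======:====+++++++++++++++++++++++++++++++++++++++++++++++++
+++++=:=+==+++++++++++++++++++++++++++++++++++++++++++++++++
+++++=-+++:=++++++++++++++++++++++++++++++++++++++++++++++++
+++++-++++:+++++++++++++++++++++++++++++++++++++++++++++++++
+++++:+++=-+++++++++++++++++++++++++++++++++++++++++++++++++
=====-+++:=+++++++++++++++++++++++++++++++++++++++++++++++++
====:+++++++++++++++++++++=----===-:::=+++++++++++++++++++++
:--:-+++++++++.-===::...............:.=+
[... 540 characters left out ...]
........::=++++++++++++++++++
:++++++++++++++++.-..........:.::::--====+++++++++++++++++++
-===+++++++++++++:---=====++++++++++++++++++++++++++++++++++
====++++++++++++++++++++++++++++++++++++++++++++++++++++++++
--=+++++++++++++++++++++++++++++++++++++++++++++++++++++++++
++++++++++++++++++++++++++++++++++++++++++++++++++++++++++++
++++++++++++++++++++++++++++++++++++++++++++++++++++++++++++
++++++++++++++++++++++++++++++++++++++++++++++++++++++++++++
++++++++++++++++++++++++++++++++++++++++++++++++++++++++++++
++++++++++++++++++++++++++++++++++++++++++++++++++++++++++++
++++++++++++++++++++++++++++++++++++++++++++++++++++++++++++
++++++++++++++++++++++++++++++++++++++++++++++++++++++++++++
```

```bash
f(){ sed -n '2p;4p;5p;6p' | tr '\n' ' '; echo; }
python3 -m creep '[[-0.5,-1.5,0,0],[-1.5,-4,0,0],[-2.5,-7,0,0],[-3.5,-10,0,0],[-4.5,-13,0,0]]' | f
python3 -m creep '[[-1,-3,0,0],[-2,-6,0,0],[-3,-8.5,0,0],[-3.7,-10.2,0,0],[-3.95,-10.9,0,0]]' | f
python3 -m creep '[[0,0,-1.5,0],[0,0,-3.5,0],[0,0,-5.5,0],[0,0,-7.5,0],[0,0,-9,0]]' | f
python3 -m creep '[[0,0,-1,0],[0,0,-2,0],[0,0,-3,0],[0,0,-3.6,0],[0,0,-4,0]]' | f
python3 -m creep '[[0,0,-0.2,0],[0,0,-0.35,0],[0,0,-0.45,0],[0,0,-0.45,0],[0,0,-0.45,0]]' | f
```

```text
position: [0.5074, -0.202, 0.1644] force: [0.2, -0.3, -0.6] finger_gap: 0.0136 finger_force: 25.0 
position: [0.4674, -0.311, 0.1643] force: [0.1, 0.5, -0.1] finger_gap: 0.0139 finger_force: 25.0 
position: [0.4689, -0.3067, 0.0717] force: [-0.6, -0.2, -1.5] finger_gap: 0.0135 finger_force: 25.0 
position: [0.4695, -0.3078, 0.0339] force: [-0.3, 1.0, -0.7] finger_gap: 0.0135 finger_force: 25.0 
position: [0.4697, -0.3079, 0.0301] force: [0.9, -0.3, -1.2] finger_gap: 0.0136 finger_force: 25.0
```

```bash
f(){ sed -n '2p;4p;5p;6p' | tr '\n' ' '; echo; }
python3 -m creep '[[0,0,-0.05,0],[0,0,-0.1,0],[0,0,-0.13,0],[0,0,-0.13,0],[0,0,-0.13,0]]' | f
python3 -m creep '[[0,0,0,0],[0,0,0,0],[0,0,0,0],[0,0,0,0],[0,0,0,0]]' 0.28 | f
python3 -m creep '[[0,0,0.3,0],[0,0,0.8,0],[0,0,1.5,0],[0,0,3,0],[0,0,5,0]]' | f
python3 -m creep '[[0,0,3,0],[0,0,6,0],[0,0,9,0],[0,0,10.5,0],[0,0,11.5,0]]' | f
python3 - <<'E'
from h import *
s=robot.get_state();R=cv2.Rodrigues(s['orientation'])[0]
print(s['time'],s['position'],np.arctan2(R[1,0],R[0,0])-np.pi)
c=snap('wrist','w11')
print(proj(c,[[.4698,-.3071,.0515],[.4698,-.3071,.005],[.444,-.339,.005]]).round(0).tolist())
E
```

```text
position: [0.4695, -0.3078, 0.0285] force: [-0.2, 0.4, 0.3] finger_gap: 0.0136 finger_force: 25.0 
position: [0.4695, -0.3079, 0.0286] force: [-1.0, -0.5, -0.1] finger_gap: 0.0242 finger_force: 0.0 
position: [0.4693, -0.3077, 0.0794] force: [-0.5, 0.4, -0.4] finger_gap: 0.0239 finger_force: 0.0 
position: [0.4698, -0.3081, 0.1957] force: [-0.0, -0.4, -0.4] finger_gap: 0.024 finger_force: 0.0 
66.8 [ 0.4698482  -0.30809187  0.1956553 ] -0.06481352189236933
[[317.0, 187.0], [316.0, 177.0], [287.0, 156.0]]
```

```bash
f(){ sed -n '2p;4p;5p;6p' | tr '\n' ' '; echo; }
python3 -m creep '[[1.2,2.9,0,-0.14],[2.4,5.8,0,-0.28],[3.6,8.7,0,-0.42],[4.9,11.6,0,-0.56],[6.1,14.5,0,-0.7]]' 0.55 | f
python3 -m creep '[[1.2,2.9,0,-0.1],[2.4,5.8,0,-0.2],[3.6,8.7,0,-0.2],[4.9,11.6,0,-0.2],[6.1,14.5,0,-0.2]]' | f
python3 -m creep '[[0,0,0,0],[0,0,-2,0],[0,0,-4,0],[0,0,-6,0],[0,0,-7.5,0]]' | f
python3 -m creep '[[0,0,0,0],[0,0,0,0],[0,0,0,0],[0,0,0,0],[0,0,0,0]]' | f
python3 - <<'E'
from h import *
s=robot.get_state();R=cv2.Rodrigues(s['orientation'])[0]
print(s['time'],s['position'],np.arctan2(R[1,0],R[0,0])-np.pi)
E
```

```text
position: [0.5304, -0.1614, 0.1919] force: [0.0, -0.7, -0.3] finger_gap: 0.0471 finger_force: 0.0 
position: [0.5914, -0.0165, 0.1918] force: [-0.7, 0.2, 0.7] finger_gap: 0.0471 finger_force: 0.0 
position: [0.5904, -0.0183, 0.1158] force: [-1.0, -0.2, 0.4] finger_gap: 0.0473 finger_force: 0.0 
position: [0.5919, -0.0179, 0.1194] force: [-0.1, 0.4, -0.4] finger_gap: 0.0467 finger_force: 0.0 
68.85 [ 0.59189143 -0.01788687  0.1193699 ] -0.9647867199603146
```

```bash
f(){ sed -n '2p;4p;5p;6p' | tr '\n' ' '; echo; }
python3 -m creep '[[0.02,0.08,-0.8,0],[0.02,0.08,-1.6,0],[0.02,0.08,-2.4,0],[0.02,0.08,-3,0],[0.02,0.08,-3.5,0]]' | f
python3 -m creep '[[0,0,-0.3,0],[0,0,-0.6,0],[0,0,-0.8,0],[0,0,-0.8,0],[0,0,-0.8,0]]' 0.2 | f
python3 -m creep '[[0,0,0,0],[0,0,0,0],[0,0,0,0],[0,0,0,0],[0,0,0,0]]' 0.17 | f
python3 -m creep '[[0,0,0,0],[0,0,0,0],[0,0,0,0],[0,0,0,0],[0,0,0,0]]' 0.160 | f
python3 -m creep '[[0,0,0,0],[0,0,0,0],[0,0,0,0],[0,0,0,0],[0,0,0,0]]' 0.154 | f
python3 -m creep '[[0,0,0,0],[0,0,0,0],[0,0,0,0],[0,0,0,0],[0,0,0,0]]' 0.152 | f
```

```text
position: [0.5915, -0.017, 0.0825] force: [0.1, 1.2, 0.7] finger_gap: 0.047 finger_force: 0.0 
position: [0.5918, -0.0171, 0.0757] force: [0.3, -0.6, -0.3] finger_gap: 0.0168 finger_force: 0.0 
position: [0.5918, -0.0171, 0.0756] force: [-0.1, -1.2, -0.2] finger_gap: 0.0145 finger_force: 0.1 
position: [0.5918, -0.017, 0.0756] force: [0.0, 0.2, 0.3] finger_gap: 0.0141 finger_force: 8.2 
position: [0.5918, -0.017, 0.0756] force: [0.8, -0.3, 1.9] finger_gap: 0.0138 finger_force: 20.7 
position: [0.5918, -0.0171, 0.0756] force: [-0.1, -0.5, 2.0] finger_gap: 0.0137 finger_force: 24.9
```

```bash
f(){ sed -n '2p;4p;5p;6p' | tr '\n' ' '; echo; }
python3 -m creep '[[0,0,0,0.05],[0,0,0,0.1],[0,0,0,0.16],[0,0,0,0.22],[0,0,0,0.28]]' | f
python3 -m creep '[[0,0,0,0.06],[0,0,0,0.12],[0,0,0,0.18],[0,0,0,0.24],[0,0,0,0.3]]' | f
python3 -m creep '[[0,0,0,0.06],[0,0,0,0.12],[0,0,0,0.18],[0,0,0,0.24],[0,0,0,0.28]]' | f
python3 -m creep '[[0,0,0,0.02],[0,0,0,0.04],[0,0,0,0.04],[0,0,0,0.04],[0,0,0,0.04]]' | f
python3 -c "
from h import *
s=robot.get_state();print(s['ft_torque'])"
python3 -m creep '[[0,0,0.1,0],[0,0,0.2,0],[0,0,0.3,0],[0,0,0.4,0],[0,0,0.5,0]]' | f
```

```text
position: [0.5918, -0.017, 0.0756] force: [-0.2, 0.1, 1.4] finger_gap: 0.0133 finger_force: 24.9 
position: [0.5918, -0.017, 0.0756] force: [-0.2, -0.5, 2.1] finger_gap: 0.0136 finger_force: 24.9 
position: [0.5918, -0.0171, 0.0756] force: [0.1, 0.2, 2.0] finger_gap: 0.0136 finger_force: 24.9 
position: [0.5918, -0.0171, 0.0756] force: [0.1, 0.8, 2.9] finger_gap: 0.0134 finger_force: 24.9 
[ 0.02102033 -0.00654321  0.02116831]
position: [0.5917, -0.017, 0.0805] force: [-0.2, 0.1, 0.3] finger_gap: 0.0135 finger_force: 24.8
```

```bash
f(){ sed -n '2p;4p;5p;6p' | tr '\n' ' '; echo; }
python3 -m creep '[[0,0,0.3,0],[0,0,0.7,0],[0,0,1.2,0],[0,0,1.8,0],[0,0,2.4,0]]' | f
python3 -m creep '[[0,0,1,0],[0,0,2.5,0],[0,0,4,0],[0,0,5.2,0],[0,0,6,0]]' | f
python3 - <<'E'
from tray import *
t=snap('top','top5'); s=robot.get_state(); print(s['time'],s['position'])
for a,r in tray(t): print(a,np.round(r[0],1),back(t,[r[0]],.035).round(4),back(t,cv2.boxPoints(r),.035)[:,:2].round(3).tolist())
g=t['pixels'].astype(np.uint8).max(2)[215:285:2,420:500]
for r in g: print(''.join(' .:-=+*#%@'[min(9,v//26)] for v in r))
E
```

```text
position: [0.5919, -0.0171, 0.1053] force: [0.0, -0.1, -0.7] finger_gap: 0.0133 finger_force: 24.8 
position: [0.5922, -0.0171, 0.1666] force: [0.2, 0.2, -0.3] finger_gap: 0.0135 finger_force: 24.8 
75.4 [ 0.59255821 -0.01711928  0.16753785]
2209 [538.9 160.2] [[ 0.7316 -0.6098  0.035 ]] [[0.89, -0.467], [0.939, -0.683], [0.576, -0.75], [0.528, -0.538]]
1900 [456.3 247.3] [[ 0.4472 -0.3388  0.035 ]] [[0.51, -0.259], [0.53, -0.4], [0.385, -0.418], [0.365, -0.278]]
++++++++++++++++++++++++++++++++++++++++++++++++++++++++++++++++++++++++++++++++
++++++++++++++++++++++++++++++++++++++++++++++++++++++++++++++++++++++++++++++++
++++++++++++++++++++++++++++++++++++++++++++++++++++++++++++++++++++++++++++++++
++++++++++++++++++++++++++++++++++++++++++++++++++++++++++++++++++++++++++++++++
++++++++++++++++++++++++++++++++++++++++=--------=======++++++++++++++++++++++++
+++++++++++++++++++++++==--------=======--::::......:.:-=+++++++++++++++++++++++
+++++++++=--------======--::::.........................-=+++++++++++++++++++++++
+++++++=::-=::..................:......................:=++++++++
[... 1502 characters left out ...]
................:.:..:::::::::----=+++++++++++++++++
+++++++++++++-.:--........:..::..:::::::::----=========+++++++++++++++++++++++++
+++++++++++++-::-=:::::::::---=========+++++++++++++++++++++++++++++++++++++++++
++++++++++++++=:-======+++++++++++++++++++++++++++++++++++++++++++++++++++++++++
++++++++++++++++++++++++++++++++++++++++++++++++++++++++++++++++++++++++++++++++
++++++++++++++++++++++++++++++++++++++++++++++++++++++++++++++++++++++++++++++++
++++++++++++++++++++++++++++++++++++++++++++++++++++++++++++++++++++++++++++++++
++++++++++++++++++++++++++++++++++++++++++++++++++++++++++++++++++++++++++++++++
++++++++++++++++++++++++++++++++++++++++++++++++++++++++++++++++++++++++++++++++
```

```bash
f(){ sed -n '2p;4p;5p;6p' | tr '\n' ' '; echo; }
python3 -m creep '[[-0.7,-2,0,0],[-1.6,-5,0,0],[-2.6,-8,0,0],[-3.6,-11.5,0,0],[-4.6,-15,0,0]]' | f
python3 -m creep '[[-1,-3.3,0,0],[-2.1,-6.6,0,0],[-3.2,-9.9,0,0],[-4.3,-13.2,0,0],[-5.3,-16,0,0]]' | f
python3 -m creep '[[-0.8,-1.8,0,0],[-1.3,-3,0,0],[-1.5,-3.55,0,0],[-1.5,-3.55,-2,0],[-1.5,-3.55,-4,0]]' | f
python3 -m creep '[[0,0,-1.5,0],[0,0,-3,0],[0,0,-4.5,0],[0,0,-5.5,0],[0,0,-6.5,0]]' | f
python3 -m creep '[[0,0,-0.8,0],[0,0,-1.5,0],[0,0,-2,0],[0,0,-2.4,0],[0,0,-2.4,0]]' | f
python3 -m creep '[[0,0,0,0],[0,0,0,0],[0,0,0,0],[0,0,0,0],[0,0,0,0]]' | f
```

```text
position: [0.5451, -0.1681, 0.1642] force: [-0.1, -0.2, -1.5] finger_gap: 0.0135 finger_force: 24.8 
position: [0.4918, -0.3286, 0.1642] force: [-0.6, 0.4, 0.4] finger_gap: 0.0135 finger_force: 24.8 
position: [0.4784, -0.3623, 0.1247] force: [0.8, 0.4, -0.1] finger_gap: 0.0138 finger_force: 24.8 
position: [0.4779, -0.3625, 0.0588] force: [0.4, 0.2, -0.1] finger_gap: 0.0133 finger_force: 24.8 
position: [0.4776, -0.3625, 0.0351] force: [-0.2, 0.3, -0.4] finger_gap: 0.0136 finger_force: 24.8 
position: [0.4778, -0.3626, 0.0357] force: [0.3, 0.2, -0.8] finger_gap: 0.0135 finger_force: 24.8
```

```bash
f(){ sed -n '2p;4p;5p;6p' | tr '\n' ' '; echo; }
python3 -m creep '[[0,0,-0.2,0],[0,0,-0.4,0],[0,0,-0.6,0],[0,0,-0.68,0],[0,0,-0.68,0]]' | f
python3 -m creep '[[0,0,0,0],[0,0,0,0],[0,0,0,0],[0,0,0,0],[0,0,0,0]]' 0.28 | f
python3 -m creep '[[0,0,0.3,0],[0,0,0.8,0],[0,0,1.5,0],[0,0,3,0],[0,0,5,0]]' | f
python3 -m creep '[[0,0,3,0],[0,0,6,0],[0,0,9,0],[0,0,10.5,0],[0,0,11.5,0]]' | f
python3 -m creep '[[1.1,2.8,0,-0.14],[2.2,5.6,0,-0.28],[3.3,8.4,0,-0.42],[4.4,11.2,0,-0.56],[5.5,14,0,-0.7]]' 0.55 | f
python3 -m creep '[[1.1,2.8,0,-0.14],[2.2,5.6,0,-0.28],[3.3,8.4,0,-0.42],[4.4,11.2,0,-0.56],[5.45,13.8,0,-0.566]]' | f
python3 -m creep '[[0,0,0,0],[0,0,-2,0],[0,0,-4,0],[0,0,-6,0],[0,0,-7.5,0]]' | f
python3 -m creep '[[0,0,0,0],[0,0,0,0],[0,0,0,0],[0,0,0,0],[0,0,0,0]]' | f
python3 - <<'E'
from h import *
s=robot.get_state();R=cv2.Rodrigues(s['orientation'])[0]
print(s['time'],s['position'],np.arctan2(R[1,0],R[0,0])-np.pi,s['joint_positions'].round(2))
E
```

```text
position: [0.4777, -0.3625, 0.0287] force: [0.7, 0.5, -0.6] finger_gap: 0.0135 finger_force: 24.7 
position: [0.4777, -0.3626, 0.0287] force: [-0.2, 0.8, -0.1] finger_gap: 0.0239 finger_force: 0.0 
position: [0.4775, -0.3623, 0.0795] force: [0.2, -0.7, -0.2] finger_gap: 0.0239 finger_force: 0.0 
position: [0.478, -0.3628, 0.1959] force: [0.3, -0.1, 1.1] finger_gap: 0.0242 finger_force: 0.0 
position: [0.5326, -0.2212, 0.1926] force: [1.0, -0.5, 0.5] finger_gap: 0.0469 finger_force: 0.0 
position: [0.5871, -0.0831, 0.1926] force: [0.3, -0.2, 0.2] finger_gap: 0.0473 finger_force: 0.0 
position: [0.5862, -0.085, 0.1164] force: [0.2, -0.1, -0.8] finger_gap: 0.0472 finger_force: 0.0 
position: [0.5876, -0.0846, 0.1196] force: [0.4, 0.1, -0.2] finger_gap: 0.0469 finger_force: 0.0 
82.4 [ 0.58758983 -0.08459722  0.11958087] -1.3307134428367462 [-0.21  0.3   1.34  0.    1.49 -0.45]
```

```bash
f(){ sed -n '2p;4p;5p;6p' | tr '\n' ' '; echo; }
python3 -m creep '[[0,0,-0.8,0],[0,0,-1.6,0],[0,0,-2.4,0],[0,0,-3,0],[0,0,-3.5,0]]' | f
python3 -m creep '[[0,0,-0.3,0],[0,0,-0.6,0],[0,0,-0.85,0],[0,0,-0.85,0],[0,0,-0.85,0]]' 0.2 | f
python3 -m creep '[[0,0,0,0],[0,0,0,0],[0,0,0,0],[0,0,0,0],[0,0,0,0]]' 0.17 | f
python3 -m creep '[[0,0,0,0],[0,0,0,0],[0,0,0,0],[0,0,0,0],[0,0,0,0]]' 0.160 | f
python3 -m creep '[[0,0,0,0],[0,0,0,0],[0,0,0,0],[0,0,0,0],[0,0,0,0]]' 0.154 | f
python3 -m creep '[[0,0,0,0],[0,0,0,0],[0,0,0,0],[0,0,0,0],[0,0,0,0]]' 0.152 | f
```

```text
position: [0.5869, -0.0845, 0.0827] force: [-0.2, -0.0, 0.1] finger_gap: 0.047 finger_force: 0.0 
position: [0.5873, -0.0846, 0.0754] force: [0.9, 0.9, 0.9] finger_gap: 0.017 finger_force: 0.0 
position: [0.5873, -0.0845, 0.0753] force: [-1.0, -0.3, -0.3] finger_gap: 0.0144 finger_force: 0.1 
position: [0.5873, -0.0845, 0.0753] force: [-0.5, -0.6, 1.1] finger_gap: 0.0137 finger_force: 8.3 
position: [0.5873, -0.0846, 0.0753] force: [0.3, 0.6, 1.7] finger_gap: 0.0138 finger_force: 20.8 
position: [0.5873, -0.0845, 0.0753] force: [-0.3, -0.1, 2.2] finger_gap: 0.0132 finger_force: 25.0
```

```bash
f(){ sed -n '2p;4p;5p;6p' | tr '\n' ' '; echo; }
python3 -m creep '[[0,0,0,0.05],[0,0,0,0.1],[0,0,0,0.16],[0,0,0,0.22],[0,0,0,0.28]]' | f
python3 -m creep '[[0,0,0,0.06],[0,0,0,0.12],[0,0,0,0.18],[0,0,0,0.24],[0,0,0,0.3]]' | f
python3 -m creep '[[0,0,0,0.06],[0,0,0,0.12],[0,0,0,0.18],[0,0,0,0.24],[0,0,0,0.3]]' | f
python3 -m creep '[[0,0,0,0.06],[0,0,0,0.12],[0,0,0,0.18],[0,0,0,0.24],[0,0,0,0.3]]' | f
python3 -m creep '[[0,0,0,0.04],[0,0,0,0.07],[0,0,0,0.085],[0,0,0,0.085],[0,0,0,0.085]]' | f
python3 -c "
from h import *
s=robot.get_state();print(s['ft_torque'])"
python3 -m creep '[[0,0,0.1,0],[0,0,0.2,0],[0,0,0.3,0],[0,0,0.4,0],[0,0,0.5,0]]' | f
```

```text
position: [0.5873, -0.0846, 0.0753] force: [-0.4, -0.6, 1.9] finger_gap: 0.0133 finger_force: 25.0 
position: [0.5873, -0.0846, 0.0753] force: [0.1, -0.5, 2.1] finger_gap: 0.0135 finger_force: 25.0 
position: [0.5873, -0.0846, 0.0753] force: [0.2, 0.3, 2.3] finger_gap: 0.0133 finger_force: 25.0 
position: [0.5873, -0.0846, 0.0753] force: [-0.7, -0.0, 1.7] finger_gap: 0.0134 finger_force: 25.0 
position: [0.5873, -0.0846, 0.0753] force: [0.8, -0.7, 2.3] finger_gap: 0.0135 finger_force: 25.1 
[-0.01414203  0.02311336  0.02087548]
position: [0.5872, -0.0845, 0.0802] force: [-0.1, -0.7, -0.1] finger_gap: 0.0137 finger_force: 24.9
```

Free. Lift and re-check the tray.

```bash
f(){ sed -n '2p;4p;5p;6p' | tr '\n' ' '; echo; }
python3 -m creep '[[0,0,0.3,0],[0,0,0.7,0],[0,0,1.2,0],[0,0,1.8,0],[0,0,2.4,0]]' | f
python3 -m creep '[[0,0,1,0],[0,0,2.5,0],[0,0,4,0],[0,0,5.2,0],[0,0,6,0]]' | f
python3 - <<'E'
from tray import *
t=snap('top','top6'); s=robot.get_state(); print(s['time'],s['position'])
for a,r in tray(t): print(a,np.round(r[0],1),back(t,[r[0]],.035).round(4))
g=t['pixels'].astype(np.uint8).max(2)[219:279:2,425:491]
for r in g: print(''.join(' .:-=+*#%@'[min(9,v//26)] for v in r))
E
```

```text
position: [0.5873, -0.0846, 0.105] force: [0.6, -0.7, -0.9] finger_gap: 0.0135 finger_force: 24.9 
position: [0.5877, -0.0846, 0.1663] force: [0.1, -0.5, -1.0] finger_gap: 0.0135 finger_force: 24.9 
89.45 [ 0.58805322 -0.08468909  0.16727174]
2185 [538.9 160.2] [[ 0.7316 -0.6098  0.035 ]]
1847 [456.4 247.8] [[ 0.4455 -0.339   0.035 ]]
++++++++++++++++++++++++++++++++++++++++++++++++++++++++++++++++++
++++++++++++++++++++++++++++++++++++++++++++++++++++++++++++++++++
+++++++++++++++++++++++++++++++++++=--------=======+++++++++++++++
++++++++++++++++++==-------========---:::........:-=++++++++++++++
++++=-------=======--:::::......................::-=++++++++++++++
++-::-=::.........................................:=++++++++++++++
++=:.:=:.............................::...........:-=+++++++++++++
+++-.:--...........................::.:-===:......:-=+++++++++++++
+++-.:-=...........:.:-:::............:===-:....:..:=+++++++++++++
+++=:.-=:............:====............:====:.:...:.:-+++++++++++++
+++=:.:=:............-====............:===-........:-=++++++++++++
+++=-.:-=............-===-
[... 546 characters left out ...]
................:.:-++++++++++
++++++-:.:=:.................................:.....:..:-=+++++++++
++++++=-.:--...................................:......:-=+++++++++
++++++=-.:-=...................:.......................:=+++++++++
+++++++-:.-=:............................:.......:...:.:-=++++++++
+++++++=:.:=:..............:...........:....:::::::::---==++++++++
++++++++-.:-=............:..:::::::::----=========++++++++++++++++
++++++++-::-=:::::::::---=========++++++++++++++++++++++++++++++++
+++++++++=:-=====+++++++++++++++++++++++++++++++++++++++++++++++++
++++++++++++++++++++++++++++++++++++++++++++++++++++++++++++++++++
++++++++++++++++++++++++++++++++++++++++++++++++++++++++++++++++++
```

```bash
f(){ sed -n '2p;4p;5p;6p' | tr '\n' ' '; echo; }
python3 -m creep '[[-0.8,-1.2,0,0],[-2.4,-3.5,0,0],[-4.2,-6.2,0,0],[-6,-8.9,0,0],[-7.8,-11.6,0,0]]' | f
python3 -m creep '[[-1.8,-2.7,0,0],[-3.6,-5.4,0,0],[-5.4,-8.1,0,0],[-7.2,-10.8,0,0],[-8.6,-12.7,0,0]]' | f
python3 -m creep '[[-0.8,-1.1,0,0],[-1.1,-1.6,0,0],[-1.1,-1.6,-1,0],[-1.1,-1.6,-2.5,0],[-1.1,-1.6,-4,0]]' | f
python3 -m creep '[[0,0,-1.5,0],[0,0,-3,0],[0,0,-4.5,0],[0,0,-5.5,0],[0,0,-6.5,0]]' | f
python3 -m creep '[[0,0,-0.8,0],[0,0,-1.5,0],[0,0,-2,0],[0,0,-2.4,0],[0,0,-2.4,0]]' | f
python3 -m creep '[[0,0,-0.2,0],[0,0,-0.4,0],[0,0,-0.5,0],[0,0,-0.5,0],[0,0,-0.5,0]]' | f
```

```text
position: [0.5074, -0.2019, 0.1632] force: [0.1, -0.2, -0.8] finger_gap: 0.0135 finger_force: 24.9 
position: [0.4209, -0.3292, 0.1632] force: [1.1, 0.2, -0.8] finger_gap: 0.0136 finger_force: 24.9 
position: [0.4125, -0.3425, 0.1223] force: [-0.0, -0.0, -1.6] finger_gap: 0.0133 finger_force: 24.9 
position: [0.4122, -0.3435, 0.0583] force: [1.0, 0.4, -0.1] finger_gap: 0.0132 finger_force: 24.9 
position: [0.4121, -0.3434, 0.0348] force: [-0.7, 0.1, -0.9] finger_gap: 0.0137 finger_force: 24.9 
position: [0.4123, -0.3436, 0.0303] force: [0.4, 0.2, -0.1] finger_gap: 0.0134 finger_force: 24.9
```

```bash
f(){ sed -n '2p;4p;5p;6p' | tr '\n' ' '; echo; }
python3 -m creep '[[0,0,-0.1,0],[0,0,-0.17,0],[0,0,-0.17,0],[0,0,-0.17,0],[0,0,-0.17,0]]' | f
python3 -m creep '[[0,0,0,0],[0,0,0,0],[0,0,0,0],[0,0,0,0],[0,0,0,0]]' 0.28 | f
python3 -m creep '[[0,0,0.3,0],[0,0,0.8,0],[0,0,1.5,0],[0,0,3,0],[0,0,5,0]]' | f
python3 -m creep '[[0,0,3,0],[0,0,6,0],[0,0,9,0],[0,0,11.5,0],[0,0,13,0]]' | f
python3 -m creep '[[1,3,0,0],[2,6,0,0],[3,9,0,0],[4,12,0,0],[5,15,0,0]]' | f
python3 -m creep '[[1,3,0,0],[2,6,0,0],[3,9,0,0],[3,9,0,0],[3,9,0,0]]' | f
python3 - <<'E'
from h import *
t=snap('top','top7'); crop('top7',225,165,505,285,2.85,'c14'); s=robot.get_state(); print(s['time'],s['position'])
E
```

```text
position: [0.4122, -0.3436, 0.0285] force: [-0.2, -0.5, -0.3] finger_gap: 0.0135 finger_force: 24.9 
position: [0.4122, -0.3436, 0.0285] force: [0.4, 0.3, 0.1] finger_gap: 0.0238 finger_force: 0.0 
position: [0.412, -0.3433, 0.0794] force: [-0.2, -0.6, 0.3] finger_gap: 0.0236 finger_force: 0.0 
position: [0.4127, -0.344, 0.2124] force: [-0.0, -0.5, 0.3] finger_gap: 0.0235 finger_force: 0.0 
position: [0.4623, -0.1922, 0.2088] force: [1.1, -0.4, 0.3] finger_gap: 0.0238 finger_force: 0.0 
position: [0.4922, -0.1033, 0.2086] force: [0.3, 0.2, 0.1] finger_gap: 0.0239 finger_force: 0.0 
95.5 [ 0.49202256 -0.10394191  0.20860629]
```

View pics/c14.png

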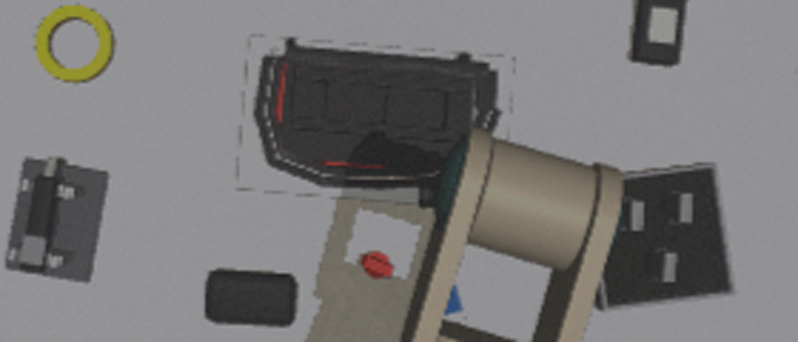

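The last view shows all three sockets empty. The three plugs stand in the tray at about (635,215), (685,207) and (670,265) in the crop, and the wand lies in its cradle at (42,215). Nothing touches the robot, so I am handing in.

```bash
python3 -c "
from rig import robot
print(robot.close_job())"
```

```text
the job is handed in; nothing more can be done
None
```

The job is handed in at about 95 s: I traced the whole seam at about 2 cm/s just above the bead, laid the wand back in its cradle, and turned out all three plugs at about 25 N; they stand in the grey tray.

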